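# Load a box-section sleeve into the drilling jig and bolt it in

## Robot

A 6-joint arm with a two-finger parallel gripper is mounted at the origin on the work surface; the furniture and walls round the work are solid. World frame = base frame: x ahead of the robot, y to its left, z up, the work surface at z = 0. Lengths are in m, angles in rad, forces in N, time in s.
With the tool pointing down it reaches from about 0.25 to 0.775 m from the base axis. Payload 4 kg.
Tool frame: the origin (TCP) lies at the very end of the fingers, on their centre line; the grasp point (between the pads) lies 19 mm behind it; z points along the fingers, x is the direction in which the jaws open and shut, and the axes are right-handed (so a half turn about z gives the same grasp; the last joint's range is limited). The gripper opens to 94 mm and grips with 3 to 60 N. Pads are 16 mm wide; open, the fingers measure 119 mm over their backs; the gripper's body (75 mm by 177 mm) begins 78 mm behind the grasp point.
Start: joints at [-1.321, 0.087, 1.371, -0, 1.684, -0.103], TCP at [0.19, -0.516, 0.206] pointing down, gripper open.
Joint ranges: [-3.1, 3.1], [-0.76, 2.03], [0.27, 2.55], [-1.08, 4.22], [0.17, 2.65], [-2.57, 2.57]. Speed limits (rad/s): [2.79, 2.79, 3.14, 3.14, 3.14, 3.14].

## Interface

Orientations are given as [roll, pitch, yaw] about the fixed x, y, z axes, in that order (R = Rz(yaw) Ry(pitch) Rx(roll)).
In Python, from bench import robot, cams, ticket gives the robot as it stands.
- The arm moves only by the tool jog_arm, never from a script. Its argument "series" is a list of rows, each an object of numbers: "x", "y", "z": the shift along the tool's x, y, z in m; "rx", "ry", "rz": the turn, a rotation vector about the tool's x, y, z in degrees. A call has 1 to 12 rows; each row shifts and turns the pose as measured when the row begins, along the tool's axes as they then stand; what a row does not reach is not made up. A row lasts 1/12 s, in which the tool goes at most 41.7 mm and 7.16 degrees, less where a joint would pass 70% of its speed; a pose out of reach is approached as far as the arm can. A call with a gripper value outside its range is refused whole. "claw" is the opening, from 0 (shut) to 1 (fully open), set as the call begins (left out, the last holds). The fingers move at their own pace and stop on an object; the grip force is fixed at half the most. Time passes only in rows, so rows that do not move let the fingers close. It gives the time, the measured TCP pose, the force and the opening at its end, in the units of the state.
- robot.get_obs(): the state, without advancing time (a new reading comes with each control period).
- cams.snapshot(name): name is "scene" or "top" or "wrist"; returns a dict with "img" (384x512x3 uint8, red, green, blue), "mtx" (3x3 intrinsics, pixels), "k1" (the pictures are not rectified: a ray, as slopes to the right and down, at radius r is drawn at 1 + k1 r^2 times it, then the intrinsics apply), "origin" and "attitude" of the camera in the world. Camera axes: x right, y down, z forward; pixel columns grow to the right and rows downward; lengths in m; the calibration is good to about 2 mm. A picture is of the moment at which its call begins. There is no depth.
- ticket.close_job(): hands the job in, once; it reports no verdict.
Trained networks look in a picture, given as the dict that the camera call returned (one of the last four; its "shot" number tells which), for a name from the list of things; names that differ only in an ending like _2 or _b are one class to them, and where a whole thing is asked for, a point or a joint stands for the part that bears it (a point fixed in the world has none). Each returns a list of dicts, best first, with "p" (0 to 1); they miss things now and then, are a little off and sometimes report something else, mostly with a low value. They report only what shows in the picture. A call takes as long as a camera call. They do not tell look-alikes from the thing itself.
- cams.look_for(thing, picture): "bbox" ([left, top, width, height] in pixels, round what is visible of it).
The state is a dict: "time": time; "joint_positions": joint angles; "qvel": joint speeds; "joint_torque": joint torques, N m; "tool_pos": TCP position; "ee_rot": TCP orientation; "wrist_force": force on the tool from outside, world axes, zero at the start; "wrist_torque": the same for the moment, N m; "width": finger opening in m.
Only numpy, scipy, OpenCV 4.12 (cv2) and the standard library are available. Lean on these libraries where they do the work, as an engineer would, in place of code of your own. Each camera call takes 0.05 s, during which the arm holds its last target.

## Task

Lay the square steel sleeve in the open channel of the wooden jig with its open end towards the square spigot, and push it along the channel onto the spigot until it is fully home against the steel end plate. Then push the sliding bolt all the way across behind the sleeve by its upright handle, so that the sleeve is locked in for drilling. Leave the trowel, tin, file and folding rule where they are.

Things in the scene. Friction and masses are not known exactly. Their poses are not given: they have to be found in the camera images.
- sleeve_center (a point): Centre (half-way up) of the loose square steel sleeve, box section 100 mm long, 50 mm wide and high, 0.3 to 0.55 kg, lying flat on the bench left of the jig. Walls 3 mm: the hole is 44 mm square. x runs along the sleeve to the open end (50 mm from here); the end at -x is closed by a dark flush plug that can be pushed on. z is up.
- jig_seat (a point): Where the sleeve's centre lies when fully home in the jig, 45 mm above the bench (the bed it slides on is at 20 mm). x is the pushing direction, along the channel; z is up. The jig is fixed to the bench and reaches from 195 mm behind (-x) this point to 79 mm ahead. The steel end plate's face is at x +50 mm. Wooden cheeks 68 mm high above the bench, 56 mm apart, stand at x -45 to +50 mm.
- spigot_nose (a point): Centre of the tapered nose of the 40 mm square steel spigot, 45 mm above the bench, 10 mm before jig_seat, same axes. The spigot runs from here 60 mm in +x to the end plate. The cheeks stand beside it, so the sleeve cannot be held by its sides while it is pushed the last way.
- channel_lay (a point): A good place for the sleeve's centre when it is laid in the open channel: on the channel's middle line, 115 mm before (-x) jig_seat, 45 mm above the bench, same axes; clear of spigot, cheeks and bolt. The open channel reaches about 80 mm behind and 45 mm ahead of this point, between low guides 56 mm apart (3 mm play each side) whose tops are 32 mm above the bench. Pushing takes a few newtons.
- bolt_handle (a point): Top centre, 98 mm above the bench, of the bolt's upright round handle (18 mm thick knob, 15 mm below it; free for 52 mm above the bolt). It stands 60 mm before jig_seat in x, starts 54 to 66 mm to the -y side of the channel's middle line and slides in jig_seat's +y direction, ending 10 mm to the +y side. The bolt's track beside the channel rises to 48 mm above the bench.
- bolt (a joint): Travel of the sliding bolt in m: 0 to 0.012 at the start (open), 0.076 fully closed. Needs about 2 N plus damping and stays where it is left. Closed, it lies across the channel 4 mm behind the closed end of a sleeve that is home; it runs into the sleeve's side if the sleeve is not home.
- trowel: Pointing trowel, 90 x 331 x 37 mm, lying on the bench beyond the sleeve; a bystander. Origin under its centre.
- tin_dust: Dull metal tin, 72 mm across and 80 mm high, on the near right of the jig; a bystander. Origin under its centre.
- file: File with wooden handle, 320 mm long, right of the jig; a bystander. Origin under its centre.
- folding_rule: Folded wooden rule, 204 mm long, on the robot's side of the sleeve; a bystander. Origin under its centre.
Not all that is in view belongs to the job. Leave any green or orange look-alike of the part that bears sleeve_center alone.

How it is judged:
By the outcome, as a careful person would: the job done as asked, in the order asked, and still so for the second after the job is handed in, with the robot touching nothing.
It also fails if it takes over 61 s, if anything falls off the work surface, if the arm or the gripper's body presses on something with over 40 N, if the wrist force passes 120 N, or if a joint passes its speed limit or range.

## Working session

There is one attempt and no reset: what is moved stays moved. The work goes in short steps, Python scripts to look and compute and a tool call to move; the robot and the scene stay as the last step left them, time stands still between calls to the robot, and variables do not carry over. Pictures are saved under pics/ and viewed, and the job is handed in when it is done.

Besides the shell and the picture viewer there is one more tool, called as a command line: name --argument value ..., lists and objects as JSON in quotes. jog_arm: Moves the arm, as the interface text tells. Its arguments: {"type":"object","properties":{"series":{"type":"array","items":{"type":"object","properties":{"x":{"type":"number"},"y":{"type":"number"},"z":{"type":"number"},"rx":{"type":"number"},"ry":{"type":"number"},"rz":{"type":"number"}}}},"claw":{"type":"number"}},"required":["series"]}

```bash
ls; mkdir -p pics; cat > h.py <<'E'
import numpy as np, cv2
from scipy.spatial.transform import Rotation as R
def att(p):
    a=np.array(p['attitude'],float)
    if a.shape==(3,3): return a
    if a.size==3: return R.from_euler('xyz',a).as_matrix()
    return R.from_quat(a).as_matrix()
def undist(p,uv):
    uv=np.atleast_2d(np.array(uv,float)); K=np.array(p['mtx'])
    d=np.c_[(uv[:,0]-K[0,2])/K[0,0],(uv[:,1]-K[1,2])/K[1,1]]
    s=d.copy()
    for _ in range(30): s=d/(1+p['k1']*(s**2).sum(1,keepdims=True))
    return s
def px2w(p,uv,z):
    s=undist(p,uv); r=np.c_[s,np.ones(len(s))]@att(p).T; o=np.array(p['origin'])
    return o+r*((z-o[2])/r[:,2])[:,None]
def w2px(p,P):
    P=np.atleast_2d(np.array(P,float)); c=(P-np.array(p['origin']))@att(p); s=c[:,:2]/c[:,2:]
    s=s*(1+p['k1']*(s**2).sum(1,keepdims=True)); K=np.array(p['mtx'])
    return np.c_[s[:,0]*K[0,0]+K[0,2],s[:,1]*K[1,1]+K[1,2]]
def save(n,img,crop=None,f=1):
    if crop: img=img[crop[1]:crop[3],crop[0]:crop[2]]
    cv2.imwrite('pics/'+n,cv2.resize(img[:,:,::-1],None,fx=f,fy=f,interpolation=cv2.INTER_CUBIC))
E
python3 - <<'E'
from h import *
import pickle
from bench import robot,cams,ticket
print(robot.get_obs())
D={}
for c in ['scene','top']:
    p=cams.snapshot(c);D[c]=p
    print(c,p['mtx'],p['k1'],p['origin'],p['attitude'],p['shot'])
    save(c+'0.png',p['img'],None,1.5)
    for t in ['sleeve_center','bolt_handle','jig_seat','spigot_nose','bolt','trowel','tin_dust','file','folding_rule']:
        try: print(t,[(np.round(d['bbox']),round(d['p'],2)) for d in cams.look_for(t,p)][:4])
        except Exception as e: print(t,e)
pickle.dump(D,open('d0.pkl','wb'))
print(robot.get_obs()['time'])
E
```

```text
pics
{'time': 0.0, 'joint_positions': array([-1.32108599e+00,  8.79448159e-02,  1.37224423e+00, -1.61345509e-05,
        1.68355390e+00, -1.03118381e-01]), 'qvel': array([ 6.16537076e-04,  2.07335658e-04, -4.07305436e-04, -5.64418058e-04,
        8.16240573e-05,  7.48554527e-04]), 'joint_torque': array([ 5.86781571e-04, -3.40181065e+01, -3.02424216e+01,  7.18908641e-02,
        3.30252189e-02, -1.65825613e-04]), 'tool_pos': array([ 0.18990272, -0.51560631,  0.2043148 ]), 'ee_rot': array([-3.14138726e+00,  2.14052291e-03, -1.21796918e+00]), 'wrist_force': array([ 0.4881645 , -0.75848595, -0.41595246]), 'wrist_torque': array([ 0.04215593,  0.00969838, -0.06912852]), 'width': 0.09385592022150002}
scene [[394.79362883   0.         253.48391929]
 [  0.         394.79362883 188.00415383]
 [  0.           0.           1.        ]] -0.07001166193757258 [-0.15154789 -0.96021355  1.15025085] [-2.33281593 -0.00271346 -0.56035392] 1
sleeve_center [(array([227., 144.,  11.,  16.]), 0.5)]
bolt_handle []
jig_seat [(array([297., 209.,  17.,  24.]), 0.58)]
spigot_nose [(array([295., 210.,  19.,  23.]
[... 300 characters left out ...]
91718 -0.03373604  1.62314386] [-3.00762829  0.0146655  -1.57212514] 2
sleeve_center [(array([139., 187.,  24.,  32.]), 0.82), (array([154., 149.,  31.,  26.]), 0.81), (array([198., 140.,  31.,  26.]), 0.77), (array([136., 241.,  36.,  28.]), 0.62)]
bolt_handle [(array([274., 160.,  12.,  18.]), 0.43)]
jig_seat [(array([244., 128.,  84.,  55.]), 0.9), (array([275., 161.,   8.,  16.]), 0.63)]
spigot_nose [(array([245., 132.,  84.,  50.]), 0.85)]
bolt [(array([279., 159.,   5.,  20.]), 0.6)]
trowel [(array([108., 109.,  89.,  28.]), 0.65)]
tin_dust [(array([324., 198.,  26.,  24.]), 0.93)]
file [(array([366., 112.,  17.,  87.]), 0.69)]
folding_rule [(array([178., 191.,  58.,  16.]), 0.65)]
1.0
```

View pics/top0.png

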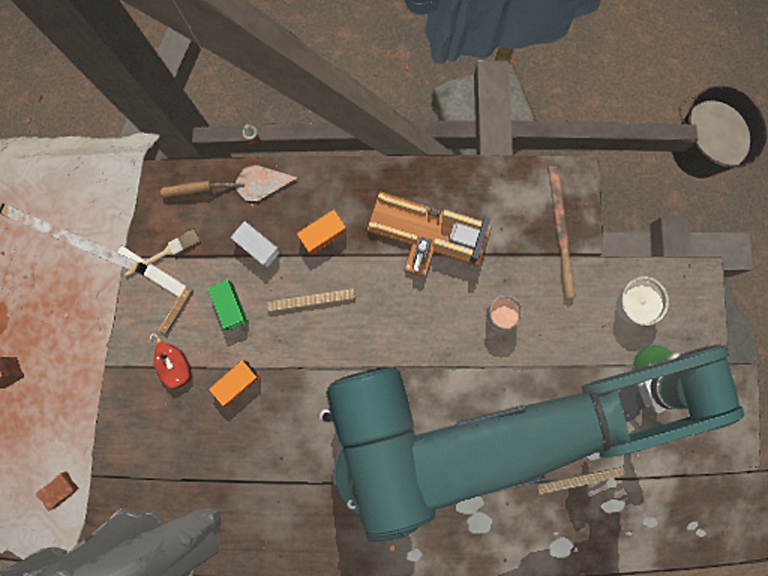

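View pics/scene0.png

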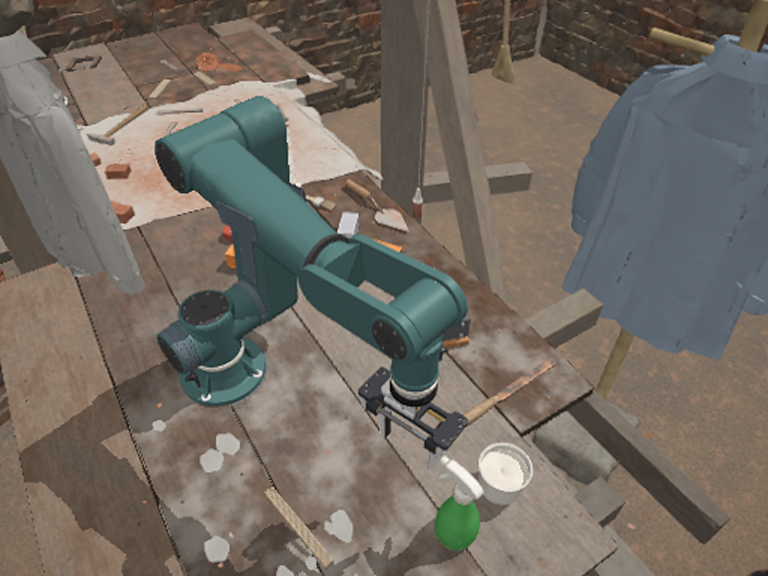

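```bash
python3 - <<'E'
from h import *
import pickle
D=pickle.load(open('d0.pkl','rb'))
save('topc.png',D['top']['img'],(100,95,390,290),2.75)
save('jig.png',D['top']['img'],(235,120,335,195),8)
save('slv.png',D['top']['img'],(125,135,235,215),7)
E
```

```text
(no output)
```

View pics/jig.png

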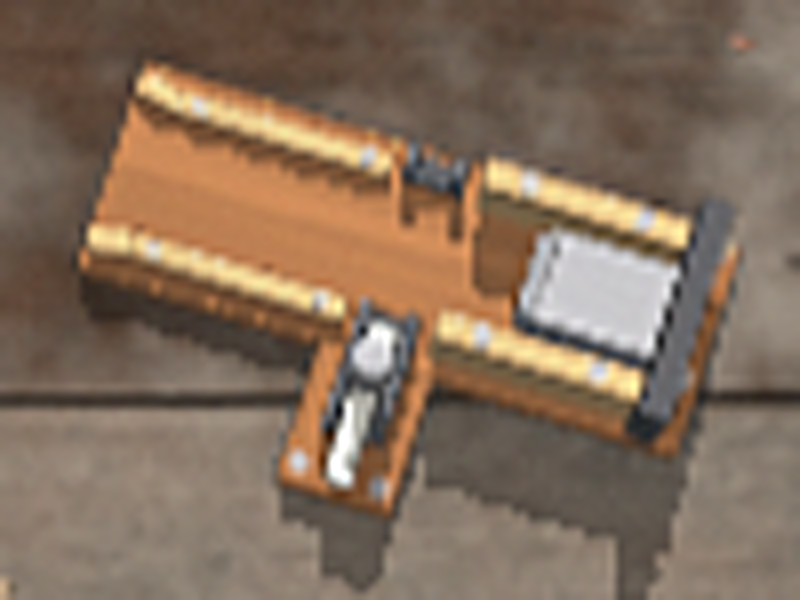

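View pics/slv.png

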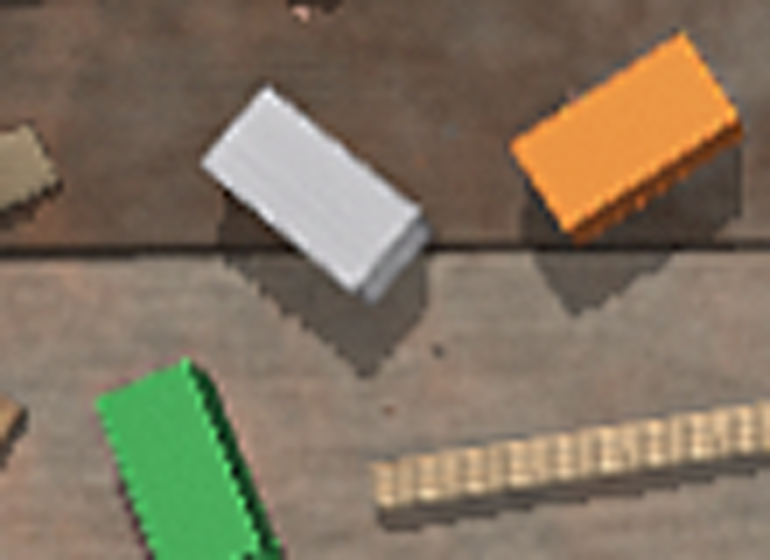

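```bash
cat > m.py <<'E'
from h import *
import pickle
from scipy.optimize import least_squares
D=pickle.load(open('d0.pkl','rb')); p=D['top']
s=np.array([(268,88),(420,215),(357,295),(202,162)])/7+[125,135]-0.5+0.5/7
W=px2w(p,s,0.05); print(W.round(4)); c=W.mean(0)
a=(W[1]+W[2]-W[0]-W[3]); print('sleeve',c.round(4),np.degrees(np.arctan2(a[1],a[0])),np.linalg.norm(a)/2,np.linalg.norm(W[1]-W[2]))
# jig: points in jig frame -> pixels in 8x crop
L=[((-.045,.028,.068),(490,185)),((-.045,.0+-.028,.068),(447,313)),((.05,.028,.068),(690,245)),((.05,-.028,.068),(648,375)),
   ((-.195,.028,.032),(135,100)),((-.195,-.028,.032),(92,228)),((-.01+.008,.02,.065),(553,232)),((-.002,-.02,.065),(525,323))]
# bolt handle 
px=np.array([l[1] for l in L])/8+[235,120]-.5+.5/8; M=np.array([l[0] for l in L])
def P(q): 
    ca,sa=np.cos(q[2]),np.sin(q[2]); return np.c_[q[0]+ca*M[:,0]-sa*M[:,1],q[1]+sa*M[:,0]+ca*M[:,1],M[:,2]]
w=np.array([1]*6+[.5]*2)
r=least_squares(lambda q:((w2px(p,P(q))-px)*w[:,None]).ravel(),[.35,-.1,-1.8],loss='soft_l1')
print('jig',r.x,np.degrees(r.x[2])); print((w2px(p,P(r.x))-px).round(2))
h=px2w(p,np.array([[374,350]])/8+[235,120]-.5,0.098)[0]; ca,sa=np.cos(r.x[2]),np.sin(r.x[2]); d=h-np.r_[r.x[:2],0]
print('handle',h,'jigframe',ca*d[0]+sa*d[1],-sa*d[0]+ca*d[1])
E
python3 m.py
```

```text
[[0.5661 0.3086 0.05  ]
 [0.5025 0.2321 0.05  ]
 [0.4636 0.262  0.05  ]
 [0.5296 0.3402 0.05  ]]
sleeve [0.5155 0.2857 0.05  ] -129.9344158965827 0.10093019862104877 0.04904897837329691
jig [ 0.53466734 -0.17044433 -1.87168095] -107.23941918509595
[[-1.98 -0.17]
 [-1.37 -0.47]
 [ 0.28  0.54]
 [ 0.92  0.06]
 [-0.2   0.41]
 [ 0.3  -0.36]
 [ 1.74  0.09]
 [ 1.89 -0.06]]
handle [ 0.49857408 -0.09187028  0.098     ] jigframe -0.06434730190658622 -0.0577583744072392
```

```bash
cat >> h.py <<'E'
def T(o): return np.array(o['tool_pos']),R.from_euler('xyz',o['ee_rot']).as_matrix()
def plan(pos,yaw,o):
    """delta in current tool axes (total) to reach pos with tool down, jaw x-axis at yaw(deg) (mod 180 nearest)"""
    p0,R0=T(o); y0=np.degrees(np.arctan2(R0[1,0],R0[0,0]))
    d=(yaw-y0+90)%180-90
    Rt=R.from_euler('xyz',[np.pi,0,np.radians(y0+d)]).as_matrix()
    print('now',p0.round(4),'yaw',y0.round(2),'| world d',(np.array(pos)-p0).round(4),'| rotvec tool deg',np.degrees(R.from_matrix(R0.T@Rt).as_rotvec()).round(2),'| d in cur tool axes',(R0.T@(np.array(pos)-p0)).round(4),'| dyaw',round(d,2))
def seq(pos,yaw,o,n):
    """per-row tool deltas for n rows, straight line"""
    p0,R0=T(o); y0=np.degrees(np.arctan2(R0[1,0],R0[0,0])); d=(yaw-y0+90)%180-90
    dp=(np.array(pos)-p0)/n; 
    for i in range(n):
        y=np.radians(y0+d*i/n); Rr=R.from_euler('xyz',[np.pi,0,y]).as_matrix()
        print(i,(Rr.T@dp).round(4),'rz',round(-d/n,2))
E
python3 - <<'E'
from h import *
from bench import robot,cams
o=robot.get_obs(); p=cams.snapshot('wrist'); save('w0.png',p['img'])
print(p['mtx'],p['k1'],np.round(p['origin'],3),p['attitude'])
p0,R0=T(o); print('cam in tool',R0.T@(np.array(p['origin'])-p0)); print(R0.T@att(p))
plan([.47,-.05,.30],-107.2+90,o)
seq([.47,-.05,.30],-107.2+90,o,16)
E
```

```text
[[277.41628863   0.         258.65443382]
 [  0.         277.41628863 189.00004154]
 [  0.           0.           1.        ]] -0.005600052680942533 [ 0.254 -0.493  0.384] [ 2.90229378e+00 -1.77446761e-04 -1.21855066e+00]
cam in tool [ 0.00024685 -0.06855476 -0.1785646 ]
[[ 9.99999839e-01 -5.62044744e-04 -7.32998159e-05]
 [ 5.63401975e-04  9.71501948e-01  2.37030899e-01]
 [-6.20110567e-05 -2.37030902e-01  9.71502109e-01]]
now [ 0.19   -0.5162  0.2055] yaw -69.79 | world d [0.28   0.4662 0.0945] | rotvec tool deg [ 0.000e+00 -1.000e-02 -5.259e+01] | d in cur tool axes [-0.3407 -0.4238 -0.0945] | dyaw 52.59
0 [-0.0213 -0.0265 -0.0059] rz -3.29
1 [-0.0197 -0.0277 -0.0059] rz -3.29
2 [-0.0181 -0.0287 -0.0059] rz -3.29
3 [-0.0164 -0.0297 -0.0059] rz -3.29
4 [-0.0147 -0.0306 -0.0059] rz -3.29
5 [-0.0129 -0.0314 -0.0059] rz -3.29
6 [-0.0111 -0.0321 -0.0059] rz -3.29
7 [-0.0092 -0.0327 -0.0059] rz -3.29
8 [-0.0074 -0.0332 -0.0059] rz -3.29
9 [-0.0054 -0.0335 -0.0059] rz -3.29
10 [-0.0035 -0.0338 -0.0059] rz -3.29
11 [-0.0016 -0.0339 -0.0059] rz -3.29
12 [ 0.0004 -0.034  -0.0059] rz -3.29
13 [ 0.0023 -0.0339 -0.0059] rz -3.29
14 [ 0.0043 -0.0337 -0.0059] rz -3.29
15 [ 0.0062 -0.0334 -0.0059] rz -3.29
```

View pics/w0.png

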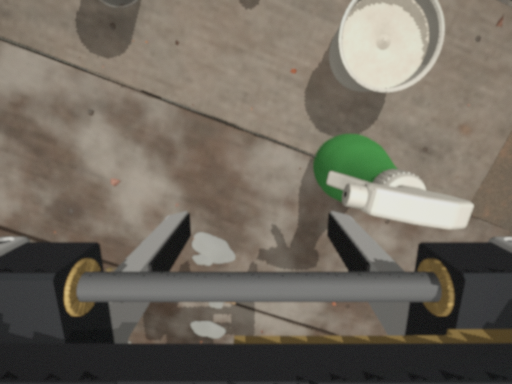

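```bash
python3 - <<'E'
from h import *
from bench import robot
o=robot.get_obs()
plan([.53,-.17,.32],-17,o)
seq([.53,-.17,.32],-17,o,12)
E
```

```text
now [ 0.19   -0.5162  0.2055] yaw -69.79 | world d [0.34   0.3462 0.1145] | rotvec tool deg [ 0.000e+00 -1.000e-02 -5.279e+01] | d in cur tool axes [-0.2074 -0.4386 -0.1145] | dyaw 52.79
0 [-0.0173 -0.0366 -0.0095] rz -4.4
1 [-0.0144 -0.0378 -0.0095] rz -4.4
2 [-0.0115 -0.0388 -0.0095] rz -4.4
3 [-0.0085 -0.0395 -0.0095] rz -4.4
4 [-0.0054 -0.0401 -0.0095] rz -4.4
5 [-0.0023 -0.0404 -0.0095] rz -4.4
6 [ 0.0008 -0.0404 -0.0095] rz -4.4
7 [ 0.0039 -0.0402 -0.0095] rz -4.4
8 [ 0.0069 -0.0398 -0.0095] rz -4.4
9 [ 0.01   -0.0392 -0.0095] rz -4.4
10 [ 0.013  -0.0383 -0.0095] rz -4.4
11 [ 0.0159 -0.0372 -0.0095] rz -4.4
```

jog_arm --series '[{"x": -0.017, "y": -0.036, "z": -0.0095, "rz": -4.4}, {"x": -0.014, "y": -0.037, "z": -0.0095, "rz": -4.4}, {"x": -0.0115, "y": -0.038, "z": -0.0095, "rz": -4.4}, {"x": -0.0085, "y": -0.039, "z": -0.0095, "rz": -4.4}, {"x": -0.0054, "y": -0.04, "z": -0.0095, "rz": -4.4}, {"x": -0.0023, "y": -0.04, "z": -0.0095, "rz": -4.4}, {"x": 0.001, "y": -0.04, "z": -0.0095, "rz": -4.4}, {"x": 0.004, "y": -0.04, "z": -0.0095, "rz": -4.4}, {"x": 0.007, "y": -0.039, "z": -0.0095, "rz": -4.4}, {"x": 0.01, "y": -0.039, "z": -0.0095, "rz": -4.4}, {"x": 0.013, "y": -0.038, "z": -0.0095, "rz": -4.4}, {"x": 0.016, "y": -0.037, "z": -0.0095, "rz": -4.4}]'

```text
invalid input
```

```bash
python3 - <<'E'
from h import *
from bench import robot
o=robot.get_obs()
plan([.53,-.17,.32],-17,o)
E
```

```text
now [ 0.19   -0.5162  0.2055] yaw -69.79 | world d [0.34   0.3462 0.1145] | rotvec tool deg [ 0.000e+00 -1.000e-02 -5.279e+01] | d in cur tool axes [-0.2074 -0.4386 -0.1145] | dyaw 52.79
```

jog_arm --series '[{"x": -0.015, "y": -0.03, "z": -0.01, "rx": 0, "ry": 0, "rz": -4}]'

```text
time: 1.13
tool_pos: [0.2099, -0.4933, 0.2126]
ee_rot: [3.139, 0.004, -1.153]
wrist_force: [0.3, 0.7, -0.2]
width: 0.094
```

```bash
cat >> h.py <<'E'
def js(pos,yaw,o,n,full=True):
    import io,contextlib
    p0,R0=T(o); y0=np.degrees(np.arctan2(R0[1,0],R0[0,0])); d=(yaw-y0+90)%180-90
    dp=(np.array(pos)-p0)/n; out=[]
    for i in range(n):
        Rr=R.from_euler('xyz',[np.pi,0,np.radians(y0+d*i/n)]).as_matrix(); q=(Rr.T@dp).round(3)+0.
        out.append('{"x":%g,"y":%g,"z":%g,"rx":0,"ry":0,"rz":%g}'%(*q,round(-d/n,1)))
    plan(pos,yaw,o); print('step %.4f'%np.linalg.norm(dp)); print(','.join(out))
E
python3 - <<'E'
from h import *
from bench import robot
o=robot.get_obs()
js([.53,-.17,.32],-17,o,12)
E
```

```text
now [ 0.2099 -0.4933  0.2126] yaw -66.06 | world d [0.3201 0.3233 0.1074] | rotvec tool deg [ 2.000e-02  2.700e-01 -4.906e+01] | d in cur tool axes [-0.166  -0.4235 -0.1077] | dyaw 49.06
step 0.0390
{"x":-0.014,"y":-0.035,"z":-0.009,"rx":0,"ry":0,"rz":-4.1},{"x":-0.011,"y":-0.036,"z":-0.009,"rx":0,"ry":0,"rz":-4.1},{"x":-0.009,"y":-0.037,"z":-0.009,"rx":0,"ry":0,"rz":-4.1},{"x":-0.006,"y":-0.037,"z":-0.009,"rx":0,"ry":0,"rz":-4.1},{"x":-0.003,"y":-0.038,"z":-0.009,"rx":0,"ry":0,"rz":-4.1},{"x":-0.001,"y":-0.038,"z":-0.009,"rx":0,"ry":0,"rz":-4.1},{"x":0.002,"y":-0.038,"z":-0.009,"rx":0,"ry":0,"rz":-4.1},{"x":0.005,"y":-0.038,"z":-0.009,"rx":0,"ry":0,"rz":-4.1},{"x":0.007,"y":-0.037,"z":-0.009,"rx":0,"ry":0,"rz":-4.1},{"x":0.01,"y":-0.037,"z":-0.009,"rx":0,"ry":0,"rz":-4.1},{"x":0.013,"y":-0.036,"z":-0.009,"rx":0,"ry":0,"rz":-4.1},{"x":0.015,"y":-0.035,"z":-0.009,"rx":0,"ry":0,"rz":-4.1}
```

jog_arm --series '[{"x": -0.014, "y": -0.035, "z": -0.009, "rx": 0, "ry": 0, "rz": -4.1}, {"x": -0.011, "y": -0.036, "z": -0.009, "rx": 0, "ry": 0, "rz": -4.1}, {"x": -0.009, "y": -0.037, "z": -0.009, "rx": 0, "ry": 0, "rz": -4.1}, {"x": -0.006, "y": -0.037, "z": -0.009, "rx": 0, "ry": 0, "rz": -4.1}, {"x": -0.003, "y": -0.038, "z": -0.009, "rx": 0, "ry": 0, "rz": -4.1}, {"x": -0.001, "y": -0.038, "z": -0.009, "rx": 0, "ry": 0, "rz": -4.1}, {"x": 0.002, "y": -0.038, "z": -0.009, "rx": 0, "ry": 0, "rz": -4.1}, {"x": 0.005, "y": -0.038, "z": -0.009, "rx": 0, "ry": 0, "rz": -4.1}, {"x": 0.007, "y": -0.037, "z": -0.009, "rx": 0, "ry": 0, "rz": -4.1}, {"x": 0.01, "y": -0.037, "z": -0.009, "rx": 0, "ry": 0, "rz": -4.1}, {"x": 0.013, "y": -0.036, "z": -0.009, "rx": 0, "ry": 0, "rz": -4.1}, {"x": 0.015, "y": -0.035, "z": -0.009, "rx": 0, "ry": 0, "rz": -4.1}]'

```text
time: 2.13
tool_pos: [0.5343, -0.1492, 0.3259]
ee_rot: [-3.14, 0.001, -0.261]
wrist_force: [-0.3, -1.5, 0.7]
width: 0.0937
```

```bash
python3 - <<'E'
from h import *
from bench import robot
o=robot.get_obs()
js([.53,-.17,.32],-17,o,3)
E
```

```text
now [ 0.5343 -0.1492  0.3259] yaw -14.98 | world d [-0.0043 -0.0208 -0.0059] | rotvec tool deg [-0.09  0.07  2.02] | d in cur tool axes [0.0012 0.0212 0.0058] | dyaw -2.02
step 0.0073
{"x":0,"y":0.007,"z":0.002,"rx":0,"ry":0,"rz":0.7},{"x":0,"y":0.007,"z":0.002,"rx":0,"ry":0,"rz":0.7},{"x":0.001,"y":0.007,"z":0.002,"rx":0,"ry":0,"rz":0.7}
```

jog_arm --series '[{"x": 0, "y": 0.01, "z": 0, "rx": 0, "ry": 0, "rz": 0}, {"x": 0, "y": 0.01, "z": 0, "rx": 0, "ry": 0, "rz": 0}, {"x": 0, "y": 0, "z": 0, "rx": 0, "ry": 0, "rz": 0}]'

```text
time: 2.38
tool_pos: [0.5345, -0.1615, 0.327]
ee_rot: [-3.138, -0.002, -0.244]
wrist_force: [-1.0, -0.8, -1.0]
width: 0.094
```

```bash
python3 - <<'E'
from h import *
from bench import robot,cams
import pickle
p=cams.snapshot('wrist'); save('w1.png',p['img'],None,1.5); pickle.dump(p,open('w1.pkl','wb'))
for t in ['bolt_handle','jig_seat','bolt','sleeve_center']: print(t,[(np.round(d['bbox']),round(d['p'],2)) for d in cams.look_for(t,p)][:3])
E
```

```text
bolt_handle []
jig_seat [(array([197.,  40., 101., 169.]), 0.67), (array([121.,   0.,  37.,  51.]), 0.18)]
bolt [(array([197., 123.,  42.,  12.]), 0.87), (array([171., 224.,  30.,  48.]), 0.5)]
sleeve_center [(array([219.,   0.,  27.,  12.]), 0.71)]
```

View pics/w1.png

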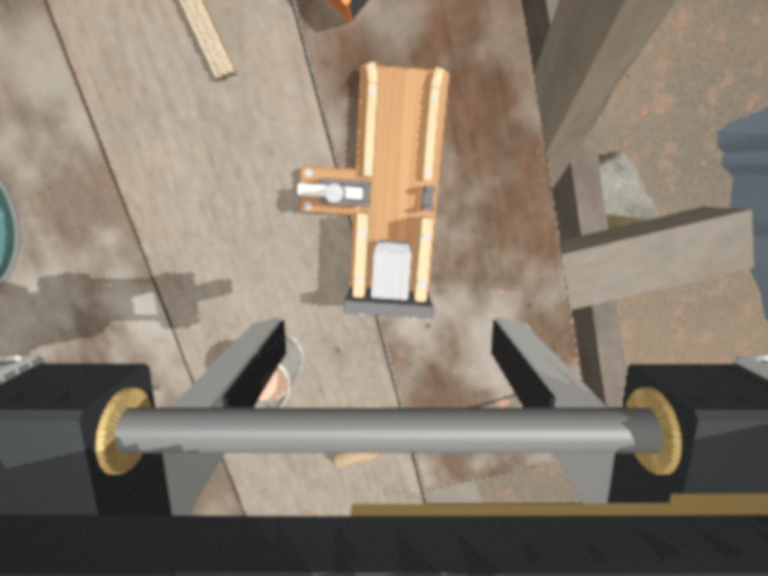

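```bash
python3 - <<'E'
from h import *
import pickle
p=pickle.load(open('w1.pkl','rb')); save('w1a.png',p['img'],(190,35,310,125),6.5);save('w1b.png',p['img'],(190,120,310,215),6.25)
E
```

```text
(no output)
```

View pics/w1a.png

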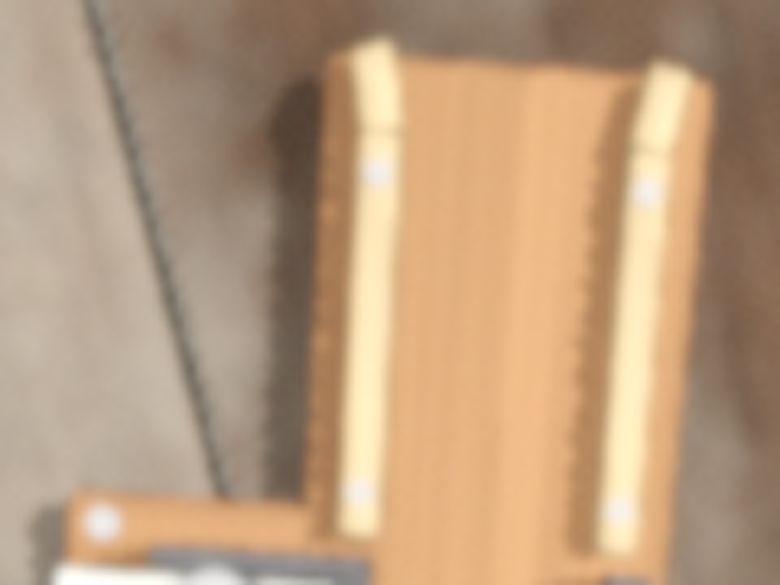

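View pics/w1b.png

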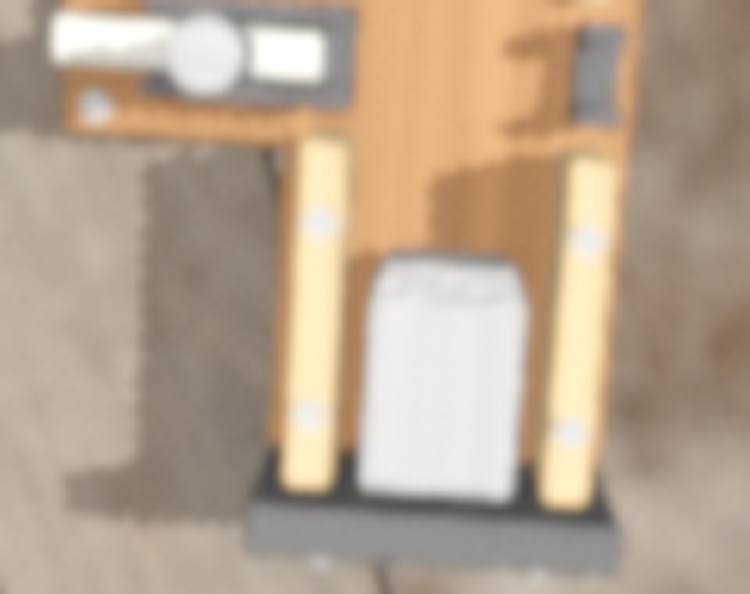

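```bash
cat > jig.py <<'E'
from h import *
import pickle
from scipy.optimize import least_squares
p=pickle.load(open('w1.pkl','rb'))
A=lambda u,v:(u/6.5+190-.5+.5/6.5,v/6.5+35-.5+.08)
B=lambda u,v:(u/6.25+190-.5+.08,v/6.25+120-.5+.08)
y=[];x=[]
for q,z,v in [(A(388,160),.032,-.028),(A(378,535),.032,-.028),(A(630,160),.032,.028),(A(598,545),.032,.028),
 (B(350,140),.068,-.028),(B(334,490),.068,-.028),(B(565,158),.068,.028),(B(540,505),.068,.028),
 (B(364,320),.065,-.02),(B(357,495),.065,-.02),(B(528,310),.065,.02),(B(518,500),.065,.02)]: y.append((px2w(p,[q],z)[0],v))
for q,z,v in [(B(325,138),.068,-.045),(B(588,155),.068,-.045),(B(308,492),.068,.05),(B(565,508),.068,.05),(A(525,60),.02,-.195)]: x.append((px2w(p,[q],z)[0],v))
def loc(q,w): c,s=np.cos(q[2]),np.sin(q[2]); d=w[:2]-q[:2]; return np.r_[c*d[0]+s*d[1],-s*d[0]+c*d[1]]
f=lambda q:[loc(q,w)[1]-v for w,v in y]+[loc(q,w)[0]-v for w,v in x]
r=least_squares(f,[.53,-.17,-1.87],x_scale=[.01,.01,.1]); print(r.x.round(4),np.degrees(r.x[2]).round(2),(np.array(f(r.x))*1000).round(1))
h=px2w(p,[B(205,55)],.098)[0]; print('handle',h.round(4),loc(r.x,h).round(4))
E
python3 jig.py
```

```text
[ 0.5379 -0.1689 -1.8772] -107.55 [-1.6  0.7  1.2  0.8  0.6  1.1 -1.4 -0.8 -1.6 -0.9  0.4  1.5  2.1  2.2
 -1.2 -0.9 -2.2]
handle [ 0.4991 -0.0914  0.098 ] [-0.0621 -0.0604]
```

```bash
python3 - <<'E'
from h import *
from bench import robot
o=robot.get_obs(); print(o['joint_positions'])
js([.47,.232,.21],-40,o,12)
E
```

```text
[-0.3986707   0.11272491  1.10383344  0.005328    1.92370686 -0.15108106]
now [ 0.5338 -0.1615  0.327 ] yaw -14.08 | world d [-0.0638  0.3935 -0.117 ] | rotvec tool deg [-0.29 -0.06 25.92] | d in cur tool axes [-0.1579 -0.3656  0.1184] | dyaw -25.92
step 0.0346
{"x":-0.013,"y":-0.031,"z":0.01,"rx":0,"ry":0,"rz":2.2},{"x":-0.014,"y":-0.03,"z":0.01,"rx":0,"ry":0,"rz":2.2},{"x":-0.015,"y":-0.029,"z":0.01,"rx":0,"ry":0,"rz":2.2},{"x":-0.016,"y":-0.029,"z":0.01,"rx":0,"ry":0,"rz":2.2},{"x":-0.018,"y":-0.028,"z":0.01,"rx":0,"ry":0,"rz":2.2},{"x":-0.019,"y":-0.028,"z":0.01,"rx":0,"ry":0,"rz":2.2},{"x":-0.02,"y":-0.027,"z":0.01,"rx":0,"ry":0,"rz":2.2},{"x":-0.021,"y":-0.026,"z":0.01,"rx":0,"ry":0,"rz":2.2},{"x":-0.022,"y":-0.025,"z":0.01,"rx":0,"ry":0,"rz":2.2},{"x":-0.023,"y":-0.024,"z":0.01,"rx":0,"ry":0,"rz":2.2},{"x":-0.023,"y":-0.024,"z":0.01,"rx":0,"ry":0,"rz":2.2},{"x":-0.024,"y":-0.023,"z":0.01,"rx":0,"ry":0,"rz":2.2}
```

jog_arm --series '[{"x": -0.013, "y": -0.031, "z": 0.01, "rx": 0, "ry": 0, "rz": 2.2}, {"x": -0.014, "y": -0.03, "z": 0.01, "rx": 0, "ry": 0, "rz": 2.2}, {"x": -0.015, "y": -0.029, "z": 0.01, "rx": 0, "ry": 0, "rz": 2.2}, {"x": -0.016, "y": -0.029, "z": 0.01, "rx": 0, "ry": 0, "rz": 2.2}, {"x": -0.018, "y": -0.028, "z": 0.01, "rx": 0, "ry": 0, "rz": 2.2}, {"x": -0.019, "y": -0.028, "z": 0.01, "rx": 0, "ry": 0, "rz": 2.2}, {"x": -0.02, "y": -0.027, "z": 0.01, "rx": 0, "ry": 0, "rz": 2.2}, {"x": -0.021, "y": -0.026, "z": 0.01, "rx": 0, "ry": 0, "rz": 2.2}, {"x": -0.022, "y": -0.025, "z": 0.01, "rx": 0, "ry": 0, "rz": 2.2}, {"x": -0.023, "y": -0.024, "z": 0.01, "rx": 0, "ry": 0, "rz": 2.2}, {"x": -0.02, "y": -0.02, "z": 0.01, "rx": 0, "ry": 0, "rz": 2.2}, {"x": 0, "y": 0, "z": 0, "rx": 0, "ry": 0, "rz": 0}]'

```text
time: 3.63
tool_pos: [0.4784, 0.199, 0.2111]
ee_rot: [-3.136, -0.001, -0.72]
wrist_force: [0.0, -0.2, -0.6]
width: 0.0939
```

```bash
python3 - <<'E'
from h import *
from bench import robot,cams
import pickle
p=cams.snapshot('wrist'); save('w2.png',p['img'],None,1.5); pickle.dump(p,open('w2.pkl','wb'))
for t in ['sleeve_center']: print(t,[(np.round(d['bbox']),round(d['p'],2)) for d in cams.look_for(t,p)][:3])
E
```

```text
sleeve_center [(array([  0., 208.,  98.,  34.]), 0.93), (array([85., 91., 80., 96.]), 0.89), (array([286., 149.,  91.,  62.]), 0.73)]
```

View pics/w2.png

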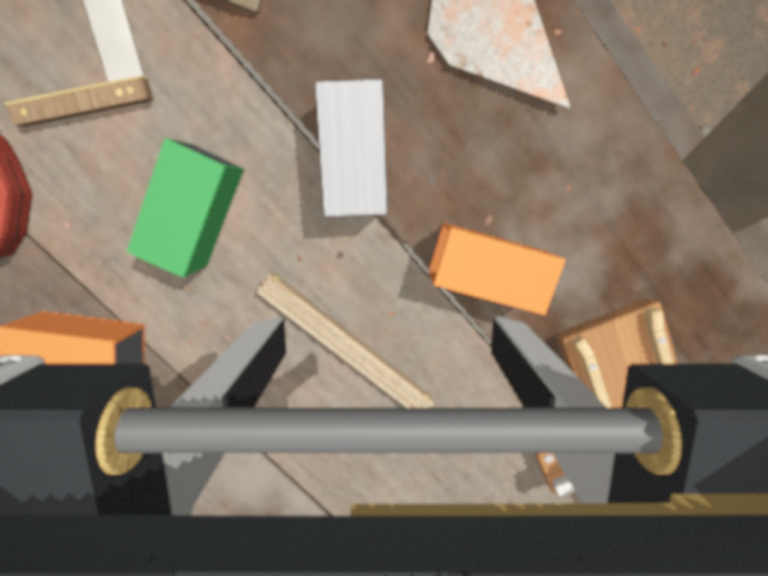

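```bash
python3 - <<'E'
from h import *
from bench import robot,cams
import pickle
p=cams.snapshot('scene'); pickle.dump(p,open('s2.pkl','wb'))
q=w2px(p,[.5155,.2857,.03])[0]; print(q)
u,v=q.astype(int); save('s2.png',p['img'],(u-60,v-45,u+60,v+45),6.5)
d=pickle.load(open('d0.pkl','rb'))['top']; save('slv2.png',d['img'],(150,145,190,180),16)
p=pickle.load(open('w2.pkl','rb')); save('w2c.png',p['img'],(190,40,280,160),5)
E
```

```text
[231.44337902 152.11843219]
```

View pics/s2.png

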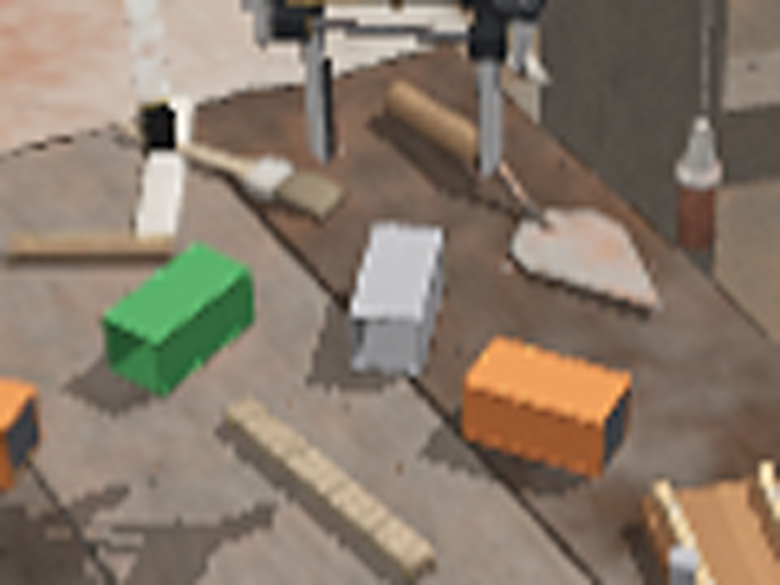

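View pics/slv2.png

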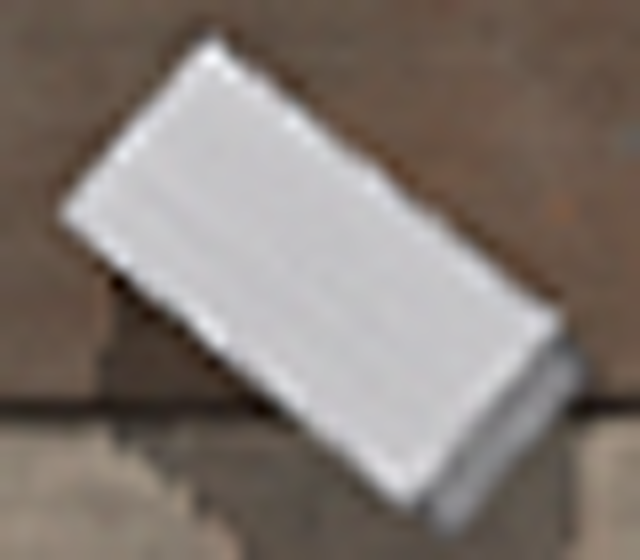

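View pics/w2c.png

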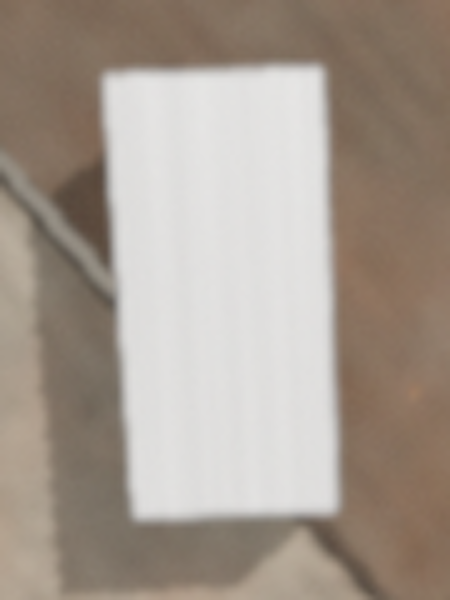

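The scene crop shows the steel sleeve's near end (crop 390,345) hollow, like the green one, while the orange pieces show dark plugs. The open end therefore points along about -130°.

```bash
python3 - <<'E'
from h import *
import pickle
from bench import robot
p=pickle.load(open('w2.pkl','rb'))
s=np.array([(103,72),(326,65),(340,514),(131,520)])/5+[190,40]-.5+.1
W=px2w(p,s,.05); c=W.mean(0); a=W[3]+W[2]-W[0]-W[1]; b=W[1]+W[2]-W[0]-W[3]
print(W.round(4),c.round(4),'axis',np.degrees(np.arctan2(a[1],a[0])),'perp-90',np.degrees(np.arctan2(b[1],b[0])),np.linalg.norm(a)/2,np.linalg.norm(b)/2)
o=robot.get_obs()
js([.5135,.285,.14],-40,o,6)
E
```

```text
[[0.5322 0.3424 0.05  ]
 [0.5711 0.3102 0.05  ]
 [0.5072 0.2328 0.05  ]
 [0.4682 0.2652 0.05  ]] [0.5197 0.2877 0.05  ] axis -129.62636954416502 perp-90 -39.670774473269276 0.10032999134273853 0.05058048035447536
now [0.4807 0.1949 0.2139] yaw -41.44 | world d [ 0.0328  0.0901 -0.0739] | rotvec tool deg [-0.39 -0.38 -1.44] | d in cur tool axes [-0.0355 -0.0887  0.0743] | dyaw 1.44
step 0.0202
{"x":-0.006,"y":-0.015,"z":0.012,"rx":0,"ry":0,"rz":-0.2},{"x":-0.006,"y":-0.015,"z":0.012,"rx":0,"ry":0,"rz":-0.2},{"x":-0.006,"y":-0.015,"z":0.012,"rx":0,"ry":0,"rz":-0.2},{"x":-0.006,"y":-0.015,"z":0.012,"rx":0,"ry":0,"rz":-0.2},{"x":-0.006,"y":-0.015,"z":0.012,"rx":0,"ry":0,"rz":-0.2},{"x":-0.006,"y":-0.015,"z":0.012,"rx":0,"ry":0,"rz":-0.2}
```

```bash
python3 - <<'E'
from h import *
from bench import robot
o=robot.get_obs()
js([.519,.2875,.12],-39.7,o,6)
E
```

```text
now [0.4807 0.1949 0.2139] yaw -41.44 | world d [ 0.0383  0.0926 -0.0939] | rotvec tool deg [-0.39 -0.38 -1.74] | d in cur tool axes [-0.0332 -0.0941  0.0944] | dyaw 1.74
step 0.0229
{"x":-0.005,"y":-0.016,"z":0.016,"rx":0,"ry":0,"rz":-0.3},{"x":-0.005,"y":-0.016,"z":0.016,"rx":0,"ry":0,"rz":-0.3},{"x":-0.005,"y":-0.016,"z":0.016,"rx":0,"ry":0,"rz":-0.3},{"x":-0.005,"y":-0.016,"z":0.016,"rx":0,"ry":0,"rz":-0.3},{"x":-0.005,"y":-0.016,"z":0.016,"rx":0,"ry":0,"rz":-0.3},{"x":-0.005,"y":-0.016,"z":0.016,"rx":0,"ry":0,"rz":-0.3}
```

jog_arm --series '[{"x": -0.005, "y": -0.016, "z": 0.016, "rx": -0.1, "ry": -0.1, "rz": -0.3}, {"x": -0.005, "y": -0.016, "z": 0.016, "rx": -0.1, "ry": -0.1, "rz": -0.3}, {"x": -0.006, "y": -0.016, "z": 0.016, "rx": -0.1, "ry": -0.1, "rz": -0.3}, {"x": -0.006, "y": -0.016, "z": 0.016, "rx": 0, "ry": 0, "rz": -0.3}, {"x": -0.006, "y": -0.016, "z": 0.016, "rx": 0, "ry": 0, "rz": -0.3}, {"x": -0.005, "y": -0.014, "z": 0.014, "rx": 0, "ry": 0, "rz": -0.2}, {"x": 0, "y": 0, "z": 0, "rx": 0, "ry": 0, "rz": 0}]'

```text
time: 4.37
tool_pos: [0.5299, 0.2775, 0.1269]
ee_rot: [-3.127, -0.015, -0.713]
wrist_force: [-0.7, -0.5, -0.5]
width: 0.094
```

```bash
python3 - <<'E'
from h import *
from bench import robot
for _ in range(3):
  o=robot.get_obs(); print(o['tool_pos'],o['ee_rot'],o['time'])
js([.519,.2875,.02],-39.7,o,5)
E
```

```text
[0.52993825 0.2775113  0.12686523] [-3.12709844 -0.01470536 -0.71284052] 4.3667
[0.52993825 0.2775113  0.12686523] [-3.12709844 -0.01470536 -0.71284052] 4.3667
[0.52993825 0.2775113  0.12686523] [-3.12709844 -0.01470536 -0.71284052] 4.3667
now [0.5299 0.2775 0.1269] yaw -40.84 | world d [-0.0109  0.01   -0.1069] | rotvec tool deg [-0.82 -0.85 -1.14] | d in cur tool axes [-0.0164  0.0011  0.1066] | dyaw 1.14
step 0.0216
{"x":-0.003,"y":0,"z":0.021,"rx":0,"ry":0,"rz":-0.2},{"x":-0.003,"y":0,"z":0.021,"rx":0,"ry":0,"rz":-0.2},{"x":-0.003,"y":0,"z":0.021,"rx":0,"ry":0,"rz":-0.2},{"x":-0.003,"y":0,"z":0.021,"rx":0,"ry":0,"rz":-0.2},{"x":-0.003,"y":0,"z":0.021,"rx":0,"ry":0,"rz":-0.2}
```

jog_arm --series '[{"x": -0.008, "y": 0, "z": 0.01, "rx": -0.4, "ry": -0.4, "rz": -0.5}, {"x": -0.008, "y": 0.001, "z": 0.01, "rx": -0.4, "ry": -0.4, "rz": -0.5}, {"x": 0, "y": 0, "z": 0.01, "rx": 0, "ry": 0, "rz": 0}, {"x": 0, "y": 0, "z": 0, "rx": 0, "ry": 0, "rz": 0}]'

```text
time: 4.7
tool_pos: [0.5192, 0.2828, 0.0975]
ee_rot: [-3.14, -0.003, -0.7]
wrist_force: [-0.4, 0.3, -1.2]
width: 0.0943
```

```bash
python3 - <<'E'
from h import *
from bench import robot
o=robot.get_obs()
js([.519,.2875,.02],-39.7,o,5)
E
```

```text
now [0.5192 0.2828 0.0975] yaw -40.12 | world d [-0.0002  0.0047 -0.0775] | rotvec tool deg [-0.08 -0.16 -0.42] | d in cur tool axes [-0.0034 -0.0033  0.0775] | dyaw 0.42
step 0.0155
{"x":-0.001,"y":-0.001,"z":0.015,"rx":0,"ry":0,"rz":-0.1},{"x":-0.001,"y":-0.001,"z":0.015,"rx":0,"ry":0,"rz":-0.1},{"x":-0.001,"y":-0.001,"z":0.015,"rx":0,"ry":0,"rz":-0.1},{"x":-0.001,"y":-0.001,"z":0.015,"rx":0,"ry":0,"rz":-0.1},{"x":-0.001,"y":-0.001,"z":0.015,"rx":0,"ry":0,"rz":-0.1}
```

jog_arm --series '[{"x": -0.001, "y": -0.001, "z": 0.016, "rx": 0, "ry": 0, "rz": -0.1}, {"x": -0.001, "y": -0.001, "z": 0.016, "rx": 0, "ry": 0, "rz": -0.1}, {"x": -0.001, "y": -0.001, "z": 0.016, "rx": 0, "ry": 0, "rz": -0.1}, {"x": 0, "y": 0, "z": 0.016, "rx": 0, "ry": 0, "rz": 0}, {"x": 0, "y": 0, "z": 0.01, "rx": 0, "ry": 0, "rz": 0}, {"x": 0, "y": 0, "z": 0, "rx": 0, "ry": 0, "rz": 0}]'

```text
time: 5.2
tool_pos: [0.5213, 0.2847, 0.0255]
ee_rot: [-3.133, -0.008, -0.698]
wrist_force: [-0.3, -0.6, 0.1]
width: 0.0942
```

```bash
python3 - <<'E'
from h import *
from bench import robot
o=robot.get_obs()
plan([.519,.2875,.02],-39.7,o)
E
```

```text
now [0.5213 0.2847 0.0255] yaw -39.97 | world d [-0.0023  0.0028 -0.0055] | rotvec tool deg [-0.49 -0.46 -0.27] | d in cur tool axes [-0.0036 -0.0007  0.0054] | dyaw 0.27
```

jog_arm --series '[{"x": -0.003, "y": 0, "z": 0.005, "rx": -0.5, "ry": -0.4, "rz": -0.2}, {"x": 0, "y": 0, "z": 0, "rx": 0, "ry": 0, "rz": 0}]'

```text
time: 5.37
tool_pos: [0.5191, 0.2863, 0.0211]
ee_rot: [3.141, -0.001, -0.694]
wrist_force: [0.0, -0.5, 0.8]
width: 0.0939
```

jog_arm --series '[{"x": 0, "y": 0, "z": 0, "rx": 0, "ry": 0, "rz": 0}, {"x": 0, "y": 0, "z": 0, "rx": 0, "ry": 0, "rz": 0}, {"x": 0, "y": 0, "z": 0, "rx": 0, "ry": 0, "rz": 0}, {"x": 0, "y": 0, "z": 0, "rx": 0, "ry": 0, "rz": 0}, {"x": 0, "y": 0, "z": 0, "rx": 0, "ry": 0, "rz": 0}, {"x": 0, "y": 0, "z": 0, "rx": 0, "ry": 0, "rz": 0}]' --claw 0

```text
time: 5.87
tool_pos: [0.5219, 0.2875, 0.0256]
ee_rot: [-3.135, -0.004, -0.694]
wrist_force: [0.4, 0.7, 0.2]
width: 0.0572
```

jog_arm --series '[{"x": 0, "y": 0, "z": 0.003, "rx": 0, "ry": 0, "rz": 0}, {"x": 0, "y": 0, "z": 0, "rx": 0, "ry": 0, "rz": 0}, {"x": 0, "y": 0, "z": 0, "rx": 0, "ry": 0, "rz": 0}, {"x": 0, "y": 0, "z": 0, "rx": 0, "ry": 0, "rz": 0}]'

```text
time: 6.2
tool_pos: [0.5215, 0.2886, 0.0234]
ee_rot: [-3.134, -0.003, -0.694]
wrist_force: [-0.6, -0.1, 0.5]
width: 0.0499
```

```bash
python3 - <<'E'
from h import *
from bench import robot
o=robot.get_obs(); print(o['width'],o['tool_pos'],o['wrist_force'])
js([.519,.2875,.12],-39.7,o,5)
E
```

```text
0.04993714850157845 [0.52151701 0.28863302 0.02338048] [-0.62048443 -0.07936636  0.54767286]
now [0.5215 0.2886 0.0234] yaw -39.76 | world d [-0.0025 -0.0011  0.0966] | rotvec tool deg [-0.46 -0.16 -0.06] | d in cur tool axes [-0.0009  0.0017 -0.0966] | dyaw 0.06
step 0.0193
{"x":0,"y":0,"z":-0.019,"rx":0,"ry":0,"rz":-0},{"x":0,"y":0,"z":-0.019,"rx":0,"ry":0,"rz":-0},{"x":0,"y":0,"z":-0.019,"rx":0,"ry":0,"rz":-0},{"x":0,"y":0,"z":-0.019,"rx":0,"ry":0,"rz":-0},{"x":0,"y":0,"z":-0.019,"rx":0,"ry":0,"rz":-0}
```

jog_arm --series '[{"x": 0, "y": 0, "z": -0.01, "rx": -0.2, "ry": 0, "rz": 0}, {"x": 0, "y": 0, "z": -0.02, "rx": -0.2, "ry": 0, "rz": 0}, {"x": 0, "y": 0, "z": -0.02, "rx": 0, "ry": 0, "rz": 0}, {"x": 0, "y": 0, "z": -0.02, "rx": 0, "ry": 0, "rz": 0}, {"x": 0, "y": 0, "z": -0.02, "rx": 0, "ry": 0, "rz": 0}, {"x": 0, "y": 0, "z": -0.02, "rx": 0, "ry": 0, "rz": 0}]'

```text
time: 6.7
tool_pos: [0.5143, 0.2842, 0.1258]
ee_rot: [3.116, 0.007, -0.695]
wrist_force: [0.7, 0.2, -3.4]
width: 0.0498
```

```bash
python3 - <<'E'
from h import *
from bench import robot
o=robot.get_obs(); print(o['width'],o['tool_pos'],o['wrist_force'])
js([.5725,-.0592,.13],-17.5,o,12)
E
```

```text
0.04983342658356184 [0.51429737 0.28420946 0.12577594] [ 0.68169621  0.18450012 -3.43116159]
now [0.5143 0.2842 0.1258] yaw -39.8 | world d [ 0.0582 -0.3434  0.0042] | rotvec tool deg [  1.38   0.68 -22.3 ] | d in cur tool axes [ 2.645e-01  2.266e-01 -2.000e-04] | dyaw 22.3
step 0.0290
{"x":0.022,"y":0.019,"z":0,"rx":0,"ry":0,"rz":-1.9},{"x":0.021,"y":0.02,"z":0,"rx":0,"ry":0,"rz":-1.9},{"x":0.021,"y":0.02,"z":0,"rx":0,"ry":0,"rz":-1.9},{"x":0.02,"y":0.021,"z":0,"rx":0,"ry":0,"rz":-1.9},{"x":0.019,"y":0.022,"z":0,"rx":0,"ry":0,"rz":-1.9},{"x":0.019,"y":0.022,"z":0,"rx":0,"ry":0,"rz":-1.9},{"x":0.018,"y":0.023,"z":0,"rx":0,"ry":0,"rz":-1.9},{"x":0.017,"y":0.023,"z":0,"rx":0,"ry":0,"rz":-1.9},{"x":0.016,"y":0.024,"z":0,"rx":0,"ry":0,"rz":-1.9},{"x":0.016,"y":0.024,"z":0,"rx":0,"ry":0,"rz":-1.9},{"x":0.015,"y":0.025,"z":0,"rx":0,"ry":0,"rz":-1.9},{"x":0.014,"y":0.025,"z":0,"rx":0,"ry":0,"rz":-1.9}
```

jog_arm --series '[{"x": 0.022, "y": 0.019, "z": 0, "rx": 0.4, "ry": 0.2, "rz": -1.9}, {"x": 0.021, "y": 0.02, "z": 0, "rx": 0.4, "ry": 0.2, "rz": -1.9}, {"x": 0.021, "y": 0.02, "z": 0, "rx": 0.3, "ry": 0.1, "rz": -1.9}, {"x": 0.02, "y": 0.021, "z": 0, "rx": 0.2, "ry": 0.1, "rz": -1.9}, {"x": 0.019, "y": 0.022, "z": 0, "rx": 0, "ry": 0, "rz": -1.9}, {"x": 0.019, "y": 0.022, "z": 0, "rx": 0, "ry": 0, "rz": -1.9}, {"x": 0.018, "y": 0.023, "z": 0, "rx": 0, "ry": 0, "rz": -1.9}, {"x": 0.017, "y": 0.023, "z": 0, "rx": 0, "ry": 0, "rz": -1.9}, {"x": 0.016, "y": 0.024, "z": 0, "rx": 0, "ry": 0, "rz": -1.9}, {"x": 0.016, "y": 0.024, "z": 0, "rx": 0, "ry": 0, "rz": -1.9}, {"x": 0.015, "y": 0.025, "z": 0, "rx": 0, "ry": 0, "rz": -1.9}, {"x": 0.005, "y": 0.01, "z": 0, "rx": 0, "ry": 0, "rz": -0.9}]'

```text
time: 7.7
tool_pos: [0.5728, -0.0526, 0.13]
ee_rot: [3.137, 0.001, -0.287]
wrist_force: [0.3, 0.0, -2.9]
width: 0.0495
```

```bash
python3 - <<'E'
from h import *
from bench import robot
o=robot.get_obs(); print(o['width'],o['tool_pos'],o['wrist_force'])
js([.5725,-.0592,.13],-17.5,o,2)
E
```

```text
0.049539866543796086 [ 0.57282633 -0.05262057  0.12996415] [ 0.27958586  0.01421568 -2.85529868]
now [ 0.5728 -0.0526  0.13  ] yaw -16.46 | world d [-0.0003 -0.0066  0.    ] | rotvec tool deg [0.29 0.03 1.04] | d in cur tool axes [ 0.0016  0.0064 -0.    ] | dyaw -1.04
step 0.0033
{"x":0.001,"y":0.003,"z":0,"rx":0,"ry":0,"rz":0.5},{"x":0.001,"y":0.003,"z":0,"rx":0,"ry":0,"rz":0.5}
```

Time is plentiful, so I'll settle and look at the sleeve relative to the jig from several cameras.

jog_arm --series '[{"x": 0.001, "y": 0.004, "z": 0.01, "rx": 0.2, "ry": 0, "rz": 0.6}, {"x": 0, "y": 0.001, "z": 0.01, "rx": 0, "ry": 0, "rz": 0.4}, {"x": 0, "y": 0, "z": 0.01, "rx": 0, "ry": 0, "rz": 0}, {"x": 0, "y": 0, "z": 0, "rx": 0, "ry": 0, "rz": 0}]'

```text
time: 8.03
tool_pos: [0.5706, -0.0608, 0.0952]
ee_rot: [3.139, 0.005, -0.313]
wrist_force: [0.6, 0.4, -4.1]
width: 0.0499
```

```bash
python3 - <<'E'
from h import *
from bench import robot,cams
import pickle
w=cams.snapshot('wrist'); t=cams.snapshot('top'); s=cams.snapshot('scene')
pickle.dump((w,t,s),open('v3.pkl','wb'))
save('w3.png',w['img'],None,1.5); save('t3.png',t['img'],(200,100,340,205),5.5)
q=w2px(s,[.56,-.1,.05])[0].astype(int); save('s3.png',s['img'],(q[0]-60,q[1]-45,q[0]+60,q[1]+45),6.5)
o=robot.get_obs(); plan([.5725,-.0592,.043],-17.5,o)
E
```

```text
now [ 0.5725 -0.0607  0.0985] yaw -17.84 | world d [ 0.      0.0015 -0.0555] | rotvec tool deg [ 0.12 -0.   -0.34] | d in cur tool axes [-0.0004 -0.0015  0.0554] | dyaw 0.34
```

View pics/w3.png

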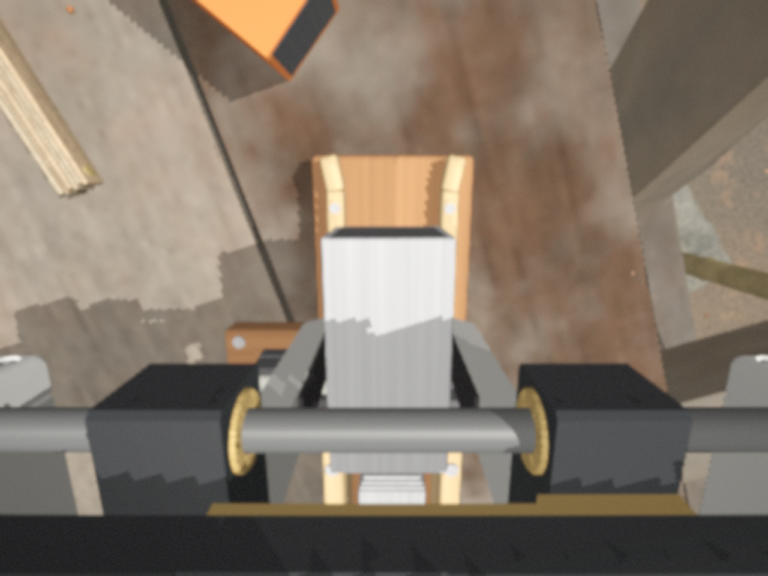

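View pics/t3.png

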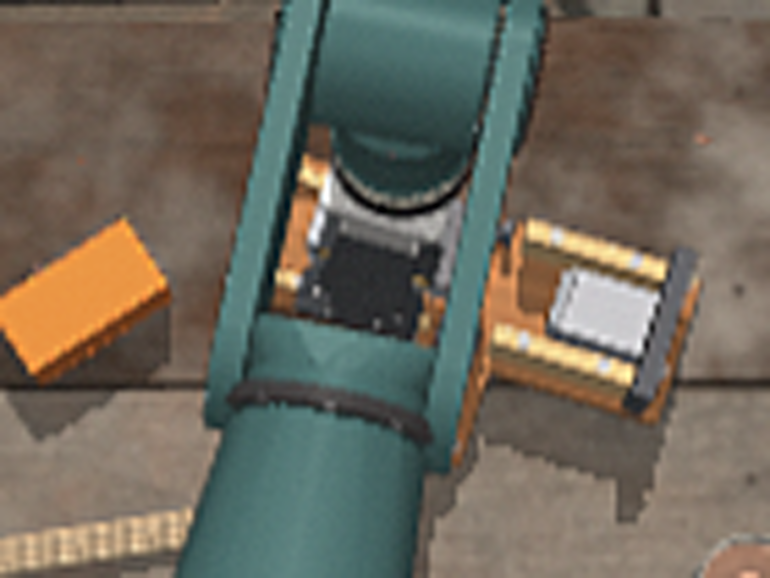

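View pics/s3.png

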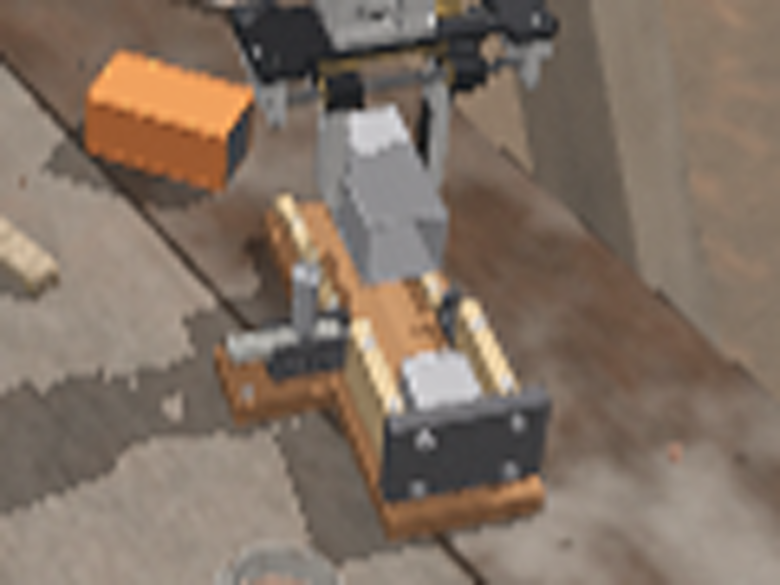

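```bash
python3 - <<'E'
from h import *
import pickle
w,t,s=pickle.load(open('v3.pkl','rb')); save('w3c.png',w['img'],(195,95,330,215),5.8)
print(w['origin'],w['attitude'])
E
```

```text
[0.59285886 0.00432077 0.27358922] [ 2.89943548  0.00508084 -0.31318136]
```

View pics/w3c.png

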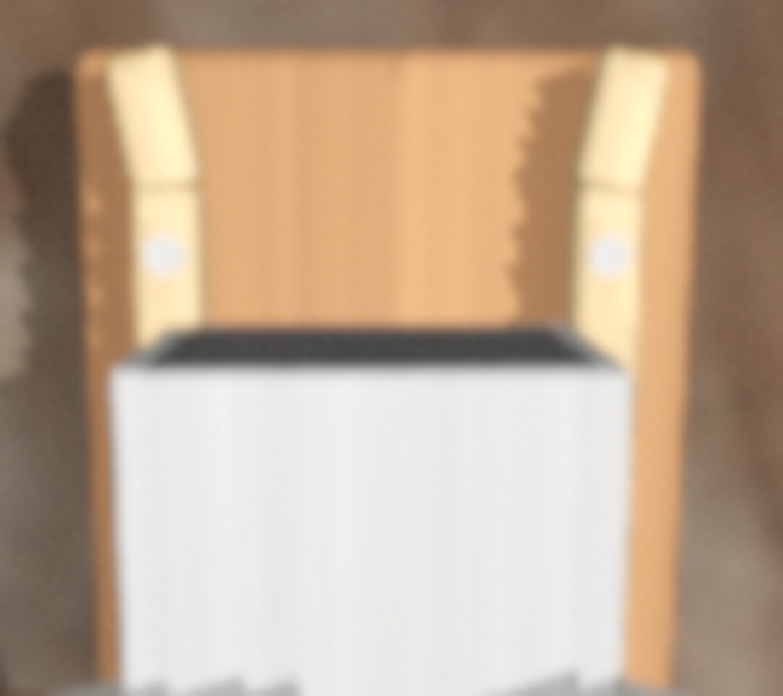

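```bash
python3 - <<'E'
from h import *
import pickle
w,t,s=pickle.load(open('v3.pkl','rb'))
C=lambda u,v:(u/5.8+195-.5+.09,v/5.8+95-.5+.09)
for z in (.118,.121,.124,.127):
    L=px2w(w,[C(112,372),C(120,660),C(630,372),C(627,660)],z); print(z,L.round(4)[:,:2].tolist(),'width',np.linalg.norm(L[0]-L[2]).round(4))
def ang(a,b): d=(b-a)[:2]; return np.degrees(np.arctan2(d[1],d[0])).round(2)
L=px2w(w,[C(112,372),C(120,660),C(630,372),C(627,660)],.121); print('sleeve axis',ang(L[0],L[1]),ang(L[2],L[3]))
G=px2w(w,[C(199,190),C(203,325),C(579,190),C(579,325)],.032); print('guide',G.round(4)[:,:2].tolist(),ang(G[0],G[1]),ang(G[2],G[3]),np.linalg.norm(G[0]-G[2]))
u=np.r_[np.cos(np.radians(-107.5)),np.sin(np.radians(-107.5))]; v=np.r_[-u[1],u[0]]
print('lat sleeve',((L[:,:2]-[.5379,-.1689])@v).round(4),'guide',((G[:,:2]-[.5379,-.1689])@v).round(4),'long',((L[:,:2]-[.5379,-.1689])@u).round(4))
B=px2w(w,[C(95,55),C(685,55)],.02);print('back edge long',((B[:,:2]-[.5379,-.1689])@u).round(4))
E
```

```text
0.118 [[0.5617, -0.0076], [0.5524, -0.0353], [0.6095, -0.023], [0.6013, -0.0511]] width 0.0503
0.121 [[0.5623, -0.0073], [0.5531, -0.0346], [0.6092, -0.0225], [0.6011, -0.05]] width 0.0493
0.124 [[0.5629, -0.0071], [0.5539, -0.0338], [0.6089, -0.022], [0.601, -0.049]] width 0.0483
0.127 [[0.5635, -0.0069], [0.5547, -0.033], [0.6085, -0.0214], [0.6008, -0.0479]] width 0.0473
sleeve axis -108.57 -106.34
guide [[0.5659, 0.0071], [0.5599, -0.0117], [0.6189, -0.01], [0.6134, -0.029]] -107.67 -106.19 0.05572684469269195
lat sleeve [-0.0253 -0.0259  0.024   0.0245] guide [-0.0263 -0.0263  0.0295  0.0299] long [-0.1614 -0.1327 -0.1611 -0.1324]
back edge long [-0.1961 -0.1954]
```

jog_arm --series '[{"x": 0.002, "y": 0, "z": 0.012, "rx": 0, "ry": 0, "rz": 0}, {"x": 0, "y": 0, "z": 0.012, "rx": 0, "ry": 0, "rz": 0}, {"x": 0, "y": 0, "z": 0.01, "rx": 0, "ry": 0, "rz": 0}, {"x": 0, "y": 0, "z": 0, "rx": 0, "ry": 0, "rz": 0}]'

```text
time: 8.52
tool_pos: [0.576, -0.059, 0.0636]
ee_rot: [3.14, -0.004, -0.308]
wrist_force: [-0.8, 0.0, -4.6]
width: 0.05
```

```bash
python3 - <<'E'
from h import *
from bench import robot,cams
import pickle
w=cams.snapshot('wrist'); pickle.dump(w,open('w4.pkl','wb'))
save('w4.png',w['img'],(175,75,350,215),4.5)
o=robot.get_obs(); plan([.5725+.002,-.0592,.043],-17.5,o);print(o['wrist_force'])
E
```

```text
now [ 0.5764 -0.0591  0.0644] yaw -17.63 | world d [-0.0019 -0.0001 -0.0214] | rotvec tool deg [ 0.06 -0.3  -0.13] | d in cur tool axes [-0.0019  0.0007  0.0214] | dyaw 0.13
[-0.20033838  0.17105324 -4.11488307]
```

View pics/w4.png

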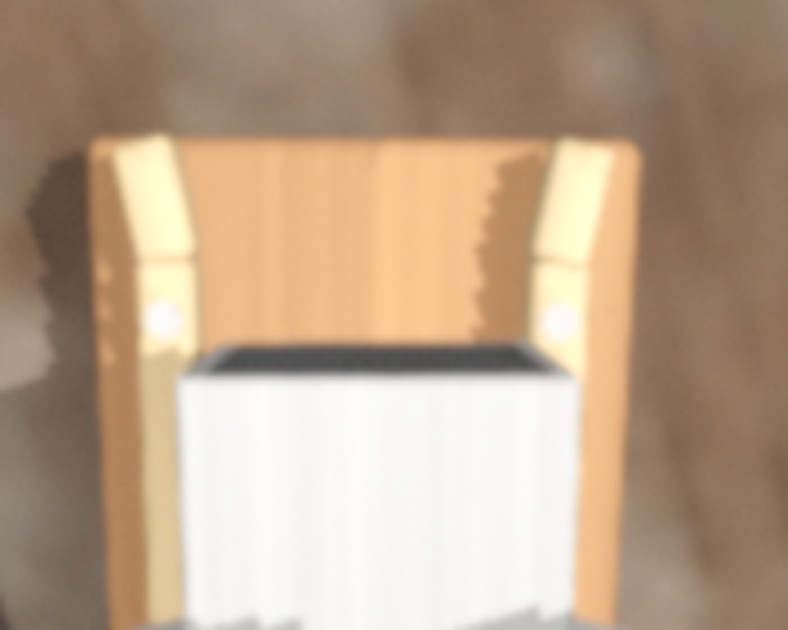

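```bash
cat > lat.py <<'E'
from h import *
import pickle,sys
w=pickle.load(open('w4.pkl','rb'))
C=lambda u,v:(u/4.5+175-.5+.11,v/4.5+75-.5+.11)
u=np.r_[np.cos(np.radians(-107.5)),np.sin(np.radians(-107.5))]; v=np.r_[-u[1],u[0]]
for z in (.088,.091,.094):
    L=px2w(w,[C(178,378),C(187,615),C(579,378),C(576,615)],z); print(z,((L[:,:2]-[.5379,-.1689])@v).round(4),((L[:,:2]-[.5379,-.1689])@u).round(4))
G=px2w(w,[C(196,262),C(199,355),C(532,262),C(530,355)],.032);print(((G[:,:2]-[.5379,-.1689])@v).round(4))
print(w['origin'])
E
python3 lat.py
```

```text
0.088 [-0.0212 -0.0213  0.0284  0.0292] [-0.1645 -0.1337 -0.1643 -0.1335]
0.091 [-0.0207 -0.0208  0.0279  0.0286] [-0.1649 -0.1347 -0.1647 -0.1345]
0.094 [-0.0203 -0.0203  0.0275  0.0281] [-0.1653 -0.1357 -0.1651 -0.1355]
[-0.0262 -0.0263  0.0293  0.0293]
[0.59625243 0.00647004 0.2420733 ]
```

jog_arm --series '[{"x": -0.0022, "y": 0, "z": 0.005, "rx": 0, "ry": -0.2, "rz": 0}, {"x": 0, "y": 0, "z": 0.006, "rx": 0, "ry": 0, "rz": 0}, {"x": 0, "y": 0, "z": 0, "rx": 0, "ry": 0, "rz": 0}]'

```text
time: 8.82
tool_pos: [0.5746, -0.0583, 0.0527]
ee_rot: [3.141, -0.003, -0.307]
wrist_force: [-1.2, 0.0, -3.9]
width: 0.0498
```

```bash
python3 - <<'E'
from h import *
from bench import robot,cams
import pickle
w=cams.snapshot('wrist'); pickle.dump(w,open('w4.pkl','wb'))
save('w5.png',w['img'],(175,75,350,215),4.5)
o=robot.get_obs(); plan([.5725+.002,-.0592,.043],-17.5,o);print(o['wrist_force'])
E
```

```text
now [ 0.5748 -0.0584  0.0532] yaw -17.61 | world d [-0.0003 -0.0008 -0.0102] | rotvec tool deg [ 0.05 -0.17 -0.11] | d in cur tool axes [-0.      0.0009  0.0102] | dyaw 0.11
[-0.20495125 -0.35249651 -3.06650214]
```

View pics/w5.png

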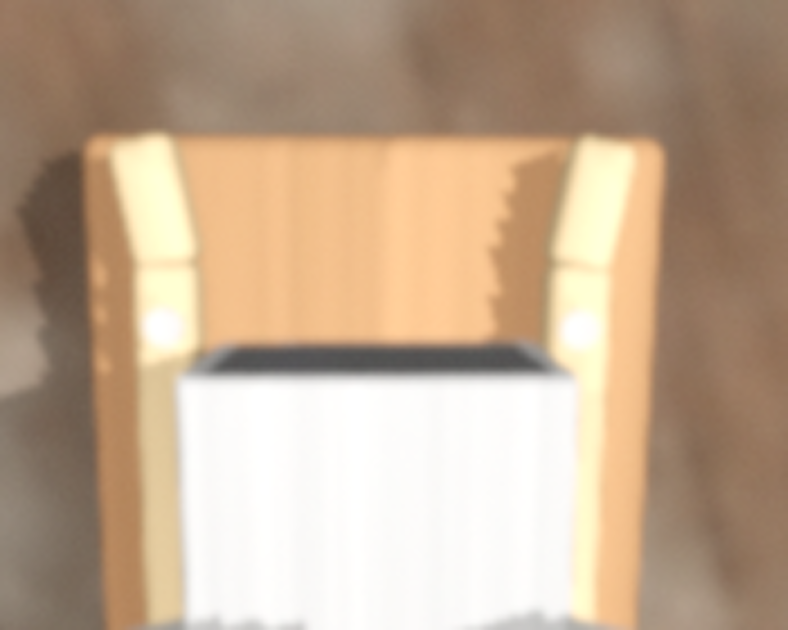

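jog_arm --series '[{"x": -0.0006, "y": 0, "z": 0.004, "rx": 0, "ry": -0.1, "rz": 0}, {"x": 0, "y": 0, "z": 0.004, "rx": 0, "ry": 0, "rz": 0}, {"x": 0, "y": 0, "z": 0, "rx": 0, "ry": 0, "rz": 0}]'

```text
time: 9.12
tool_pos: [0.575, -0.0585, 0.0454]
ee_rot: [3.141, -0.003, -0.308]
wrist_force: [-0.2, 0.4, -3.0]
width: 0.0499
```

```bash
python3 - <<'E'
from h import *
from bench import robot,cams
import pickle
w=cams.snapshot('wrist'); pickle.dump(w,open('w4.pkl','wb'))
save('w6.png',w['img'],(175,75,350,215),4.5)
o=robot.get_obs(); plan([.5725+.002,-.0592,.043],-17.5,o);print(o['wrist_force'])
E
```

```text
now [ 0.5751 -0.0585  0.0458] yaw -17.63 | world d [-0.0006 -0.0007 -0.0028] | rotvec tool deg [ 0.03 -0.2  -0.13] | d in cur tool axes [-0.0004  0.0008  0.0028] | dyaw 0.13
[ 0.12025749 -0.15602322 -2.53231229]
```

View pics/w6.png

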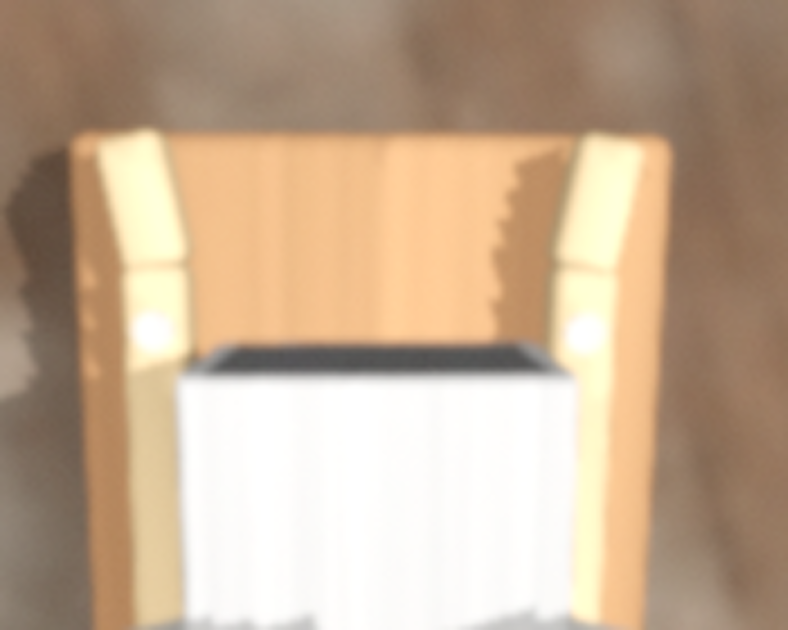

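jog_arm --series '[{"x": -0.0005, "y": 0, "z": 0.002, "rx": 0, "ry": 0, "rz": 0}, {"x": 0, "y": 0, "z": 0.001, "rx": 0, "ry": 0, "rz": 0}, {"x": 0, "y": 0, "z": 0, "rx": 0, "ry": 0, "rz": 0}]'

```text
time: 9.42
tool_pos: [0.5751, -0.0585, 0.0439]
ee_rot: [3.141, -0.005, -0.308]
wrist_force: [0.3, 0.8, -2.8]
width: 0.0499
```

```bash
python3 - <<'E'
from h import *
from bench import robot,cams
o=robot.get_obs(); plan([.5725+.002,-.0592,.043],-17.5,o);print(o['wrist_force'],o['wrist_torque'])
E
```

```text
now [ 0.5751 -0.0585  0.0439] yaw -17.63 | world d [-0.0006 -0.0007 -0.0009] | rotvec tool deg [ 0.02 -0.29 -0.13] | d in cur tool axes [-0.0004  0.0008  0.0009] | dyaw 0.13
[ 0.32898694  0.75706693 -2.75872754] [-0.06071338 -0.05120139  0.01482849]
```

jog_arm --series '[{"x": 0, "y": 0, "z": 0.002, "rx": 0, "ry": 0, "rz": 0}, {"x": 0, "y": 0, "z": 0, "rx": 0, "ry": 0, "rz": 0}]'

```text
time: 9.58
tool_pos: [0.5757, -0.059, 0.044]
ee_rot: [3.141, -0.007, -0.308]
wrist_force: [-0.3, -0.8, -3.2]
width: 0.0498
```

jog_arm --series '[{"x": 0, "y": 0, "z": 0.002, "rx": 0, "ry": 0, "rz": 0}, {"x": 0, "y": 0, "z": 0, "rx": 0, "ry": 0, "rz": 0}]'

```text
time: 9.75
tool_pos: [0.576, -0.0591, 0.0437]
ee_rot: [3.141, -0.008, -0.308]
wrist_force: [-0.7, 0.4, -3.8]
width: 0.0499
```

jog_arm --series '[{"x": -0.0006, "y": 0, "z": 0.004, "rx": 0, "ry": -0.4, "rz": 0}]'

```text
time: 9.83
tool_pos: [0.5761, -0.0593, 0.0432]
ee_rot: [3.141, -0.003, -0.308]
wrist_force: [-10.5, 0.1, 27.5]
width: 0.0498
```

```bash
python3 - <<'E'
from h import *
from bench import robot,cams
import pickle
w=cams.snapshot('wrist'); pickle.dump(w,open('w4.pkl','wb'))
save('w7.png',w['img'],(175,75,350,215),4.5)
o=robot.get_obs(); plan([.5725+.002,-.0592,.043],-17.5,o);print(o['wrist_force'],o['wrist_torque'])
E
```

```text
now [ 0.576  -0.0593  0.0432] yaw -17.65 | world d [-0.0015  0.0001 -0.0002] | rotvec tool deg [ 0.04 -0.15 -0.15] | d in cur tool axes [-0.0015  0.0004  0.0002] | dyaw 0.15
[-7.21948997  0.2190276  12.98514101] [0.25067493 1.28010258 0.02515787]
```

View pics/w7.png

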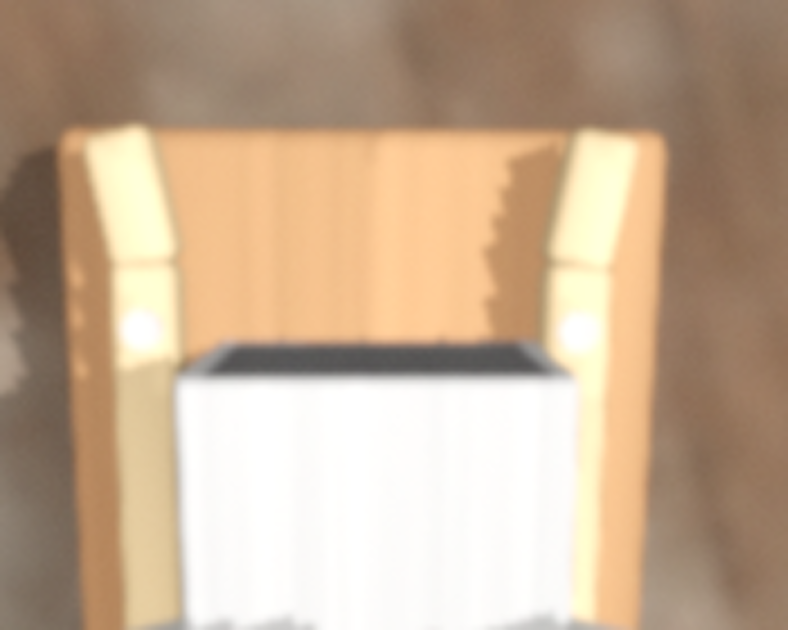

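jog_arm --series '[{"x": -0.002, "y": 0, "z": -0.001, "rx": 0, "ry": 0, "rz": 0}, {"x": -0.0015, "y": 0, "z": 0, "rx": 0, "ry": 0, "rz": 0}, {"x": 0, "y": 0, "z": 0, "rx": 0, "ry": 0, "rz": 0}]'

```text
time: 10.13
tool_pos: [0.5736, -0.0584, 0.0447]
ee_rot: [3.141, -0.006, -0.308]
wrist_force: [0.1, -0.5, -3.2]
width: 0.0498
```

```bash
python3 - <<'E'
from h import *
from bench import robot,cams
import pickle
w=cams.snapshot('wrist'); pickle.dump(w,open('w4.pkl','wb'))
save('w8.png',w['img'],(175,75,350,215),4.5)
o=robot.get_obs(); plan([.5725+.002,-.0592,.043],-17.5,o);print(o['wrist_force'],o['wrist_torque'])
E
```

```text
now [ 0.5736 -0.0584  0.0445] yaw -17.65 | world d [ 0.0009 -0.0008 -0.0015] | rotvec tool deg [ 0.03 -0.31 -0.15] | d in cur tool axes [0.0011 0.0005 0.0015] | dyaw 0.15
[-0.7359605  -0.02399333 -3.40744593] [-0.08042759 -0.02763513  0.02769756]
```

View pics/w8.png

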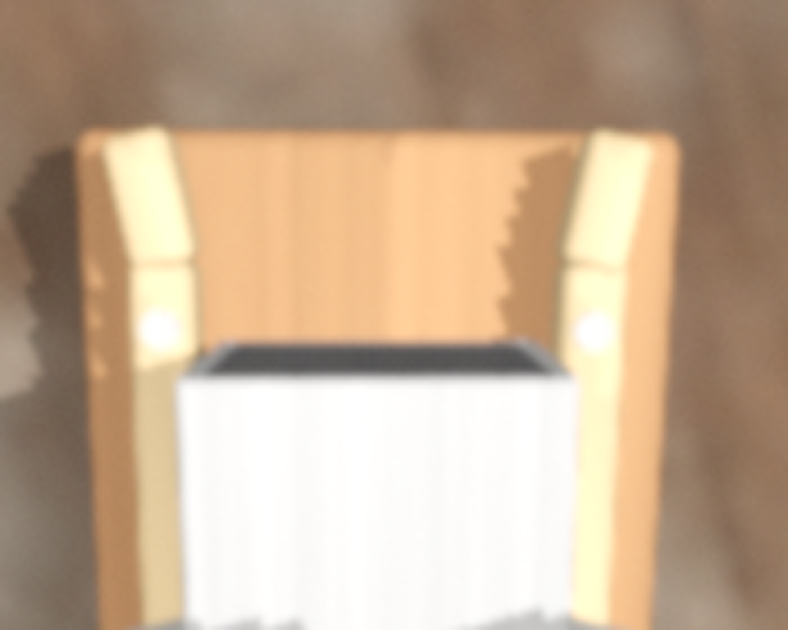

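jog_arm --series '[{"x": 0, "y": 0, "z": 0.001, "rx": 0, "ry": 0, "rz": 0}, {"x": 0, "y": 0, "z": 0, "rx": 0, "ry": 0, "rz": 0}, {"x": 0, "y": 0, "z": 0, "rx": 0, "ry": 0, "rz": 0}, {"x": 0, "y": 0, "z": 0, "rx": 0, "ry": 0, "rz": 0}]' --claw 0.8

```text
time: 10.52
tool_pos: [0.5744, -0.0584, 0.043]
ee_rot: [3.141, -0.007, -0.308]
wrist_force: [0.4, -0.1, 0.5]
width: 0.0729
```

```bash
python3 - <<'E'
from h import *
from bench import robot,cams
import pickle
w=cams.snapshot('wrist'); pickle.dump(w,open('w4.pkl','wb'))
save('w9.png',w['img'],None,1.5)
o=robot.get_obs(); plan([.5725+.002,-.0592,.043],-17.5,o);print(o['wrist_force'],o['wrist_torque'],o['width'])
E
```

```text
now [ 0.5745 -0.0585  0.0431] yaw -17.65 | world d [-0.     -0.0007 -0.0001] | rotvec tool deg [ 0.01 -0.4  -0.15] | d in cur tool axes [0.0002 0.0007 0.0001] | dyaw 0.15
[-0.49584669 -0.08972987  0.10178084] [-0.07479918 -0.03317108 -0.02630807] 0.07471162801201323
```

View pics/w9.png

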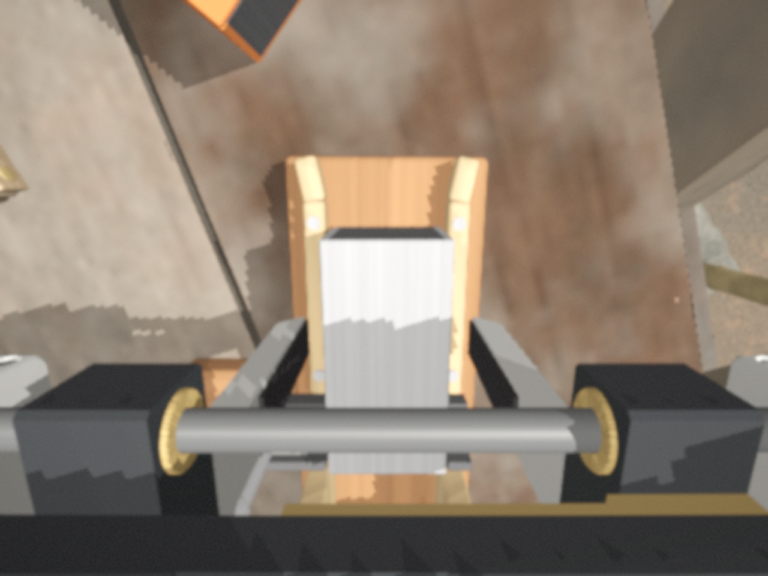

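jog_arm --series '[{"x": 0, "y": 0, "z": -0.015, "rx": 0, "ry": -0.2, "rz": 0}, {"x": 0, "y": 0, "z": -0.02, "rx": 0, "ry": -0.2, "rz": 0}, {"x": 0, "y": 0, "z": -0.025, "rx": 0, "ry": 0, "rz": 0}, {"x": 0, "y": 0, "z": -0.02, "rx": 0, "ry": 0, "rz": 0}, {"x": 0, "y": -0.02, "z": 0, "rx": 0, "ry": 0, "rz": 0}, {"x": 0, "y": -0.025, "z": 0, "rx": 0, "ry": 0, "rz": 0}, {"x": 0, "y": -0.02, "z": 0, "rx": 0, "ry": 0, "rz": 0}, {"x": 0, "y": -0.01, "z": 0, "rx": 0, "ry": 0, "rz": 0}, {"x": 0, "y": 0, "z": 0, "rx": 0, "ry": 0, "rz": 0}]' --claw 0

```text
time: 11.32
tool_pos: [0.5993, 0.0141, 0.1286]
ee_rot: [-3.141, -0.003, -0.312]
wrist_force: [-0.1, 0.7, -0.2]
width: 0.0186
```

```bash
python3 - <<'E'
from h import *
from bench import robot,cams
import pickle
w=cams.snapshot('wrist'); pickle.dump(w,open('w10.pkl','wb'))
save('w10.png',w['img'],None,1.5)
o=robot.get_obs();S=np.array([.5379,-.1689]);u=np.r_[np.cos(np.radians(-107.4)),np.sin(np.radians(-107.4))];v=np.r_[-u[1],u[0]]
d=o['tool_pos'][:2]-S; print('jig frame',d@u,d@v)
t=S-.183*u+.0015*v; plan([*t,.035],-17.5,o);print(o['wrist_force'],o['width'])
E
```

```text
jig frame -0.1920768605259689 0.003850062646647122
now [0.599  0.0132 0.1285] yaw -17.88 | world d [-0.005  -0.008  -0.0935] | rotvec tool deg [-0.   -0.18 -0.38] | d in cur tool axes [-0.0026  0.0091  0.0935] | dyaw 0.38
[-1.26407163 -0.79743583 -0.30605316] 0.014750491646555255
```

View pics/w10.png

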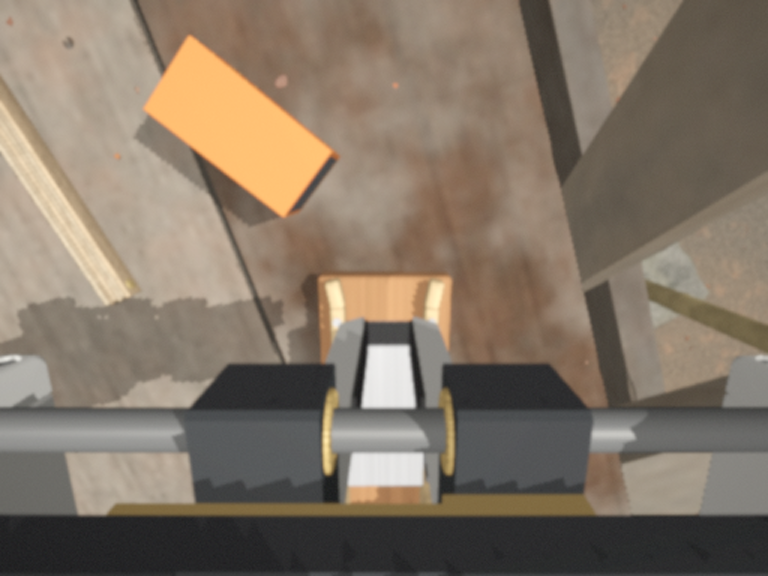

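jog_arm --series '[{"x": -0.0015, "y": 0.001, "z": 0.02, "rx": 0, "ry": -0.1, "rz": -0.2}, {"x": -0.001, "y": 0.001, "z": 0.02, "rx": 0, "ry": -0.1, "rz": -0.2}, {"x": 0, "y": 0, "z": 0.02, "rx": 0, "ry": 0, "rz": 0}, {"x": 0, "y": 0, "z": 0.015, "rx": 0, "ry": 0, "rz": 0}, {"x": 0, "y": 0, "z": 0, "rx": 0, "ry": 0, "rz": 0}]'

```text
time: 11.78
tool_pos: [0.5962, 0.0069, 0.0524]
ee_rot: [3.139, -0.004, -0.307]
wrist_force: [-0.7, 0.1, -0.5]
width: 0.0004
```

```bash
cat > st.py <<'E'
from h import *
from bench import robot,cams
import sys
o=robot.get_obs();S=np.array([.5379,-.1689]);u=np.r_[np.cos(np.radians(-107.4)),np.sin(np.radians(-107.4))];v=np.r_[-u[1],u[0]]
d=o['tool_pos'][:2]-S; print('t',o['time'],'jig frame',(d@u).round(4),(d@v).round(4),o['tool_pos'].round(4))
a,b,z=map(float,sys.argv[1:4])
t=S+a*u+b*v; plan([*t,z],-17.5,o);print('F jig',(o['wrist_force'][:2]@u).round(2),(o['wrist_force'][:2]@v).round(2),o['wrist_force'][2].round(2),o['width'].round(4))
if len(sys.argv)>4: w=cams.snapshot('wrist'); save(sys.argv[4],w['img'],None,1.5)
E
python3 st.py -.19 .0015 .035 w11.png
```

```text
t 11.7833 jig frame -0.1852 0.003 [0.5962 0.0069 0.0524]
now [0.5962 0.0069 0.0524] yaw -17.59 | world d [-0.      0.005  -0.0174] | rotvec tool deg [ 0.17 -0.2  -0.09] | d in cur tool axes [-0.0016 -0.0048  0.0173] | dyaw 0.09Traceback (most recent call last):
  File "st.py", line 7, in <module>
    t=S+a*u+b*v; plan([*t,z],-17.5,o);print('F jig',(o['wrist_force'][:2]@u).round(2),(o['wrist_force'][:2]@v).round(2),o['wrist_force'][2].round(2),o['width'].round(4))
                                                                                                                                                     ^^^^^^^^^^^^^^^^
AttributeError: 'float' object has no attribute 'round'
```

jog_arm --series '[{"x": -0.0015, "y": -0.001, "z": 0.008, "rx": 0, "ry": -0.2, "rz": 0}, {"x": 0, "y": 0, "z": 0.008, "rx": 0, "ry": 0, "rz": 0}, {"x": 0, "y": 0, "z": 0, "rx": 0, "ry": 0, "rz": 0}]'

```text
time: 12.03
tool_pos: [0.5945, 0.006, 0.0355]
ee_rot: [3.137, 0.001, -0.309]
wrist_force: [-0.2, 0.3, -0.0]
width: -0.0
```

```bash
sed -i "s/o\['width'\].round(4)/round(o['width'],4)/" st.py; python3 st.py -.19 .0015 .035 w11.png
```

```text
t 12.0333 jig frame -0.1838 0.0017 [0.5945 0.006  0.0355]
now [0.5945 0.006  0.0355] yaw -17.73 | world d [ 0.0016  0.006  -0.0005] | rotvec tool deg [ 0.24  0.04 -0.23] | d in cur tool axes [-0.0002 -0.0062  0.0005] | dyaw 0.23
F jig -0.19 -0.31 -0.0 -0.0
```

View pics/w11.png

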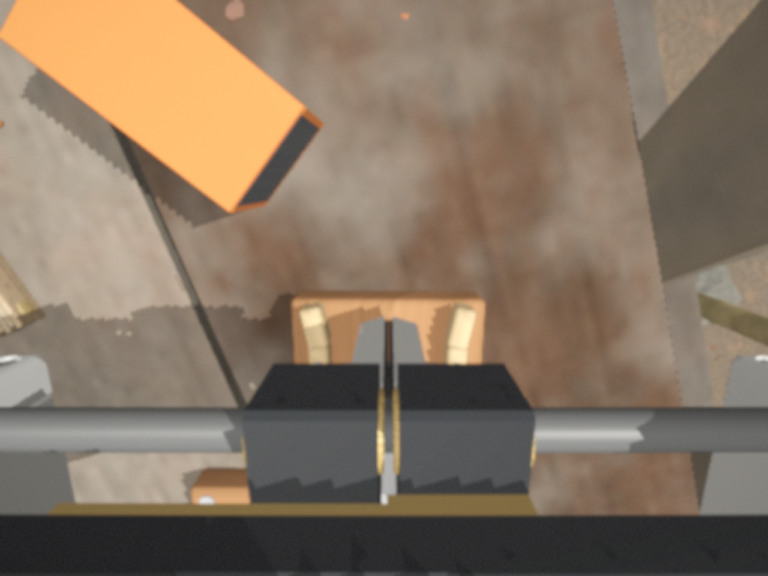

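jog_arm --series '[{"x": 0, "y": 0.008, "z": 0, "rx": 0, "ry": 0, "rz": 0}, {"x": 0, "y": 0.008, "z": 0, "rx": 0, "ry": 0, "rz": 0}, {"x": 0, "y": 0.008, "z": 0, "rx": 0, "ry": 0, "rz": 0}, {"x": 0, "y": 0.008, "z": 0, "rx": 0, "ry": 0, "rz": 0}, {"x": 0, "y": 0.008, "z": 0, "rx": 0, "ry": 0, "rz": 0}]'

```text
time: 12.5
tool_pos: [0.5841, -0.0333, 0.0393]
ee_rot: [3.141, -0.005, -0.307]
wrist_force: [-0.1, 0.4, -0.6]
width: 0.0004
```

```bash
python3 st.py -.12 .0015 .035 w12.png
```

```text
t 12.5 jig frame -0.1432 0.0035 [ 0.5841 -0.0333  0.0393]
now [ 0.5841 -0.0333  0.0393] yaw -17.59 | world d [-0.0089 -0.0215 -0.0043] | rotvec tool deg [ 0.01 -0.31 -0.09] | d in cur tool axes [-0.002   0.0232  0.0043] | dyaw 0.09
F jig -0.32 -0.21 -0.63 0.0004
```

View pics/w12.png

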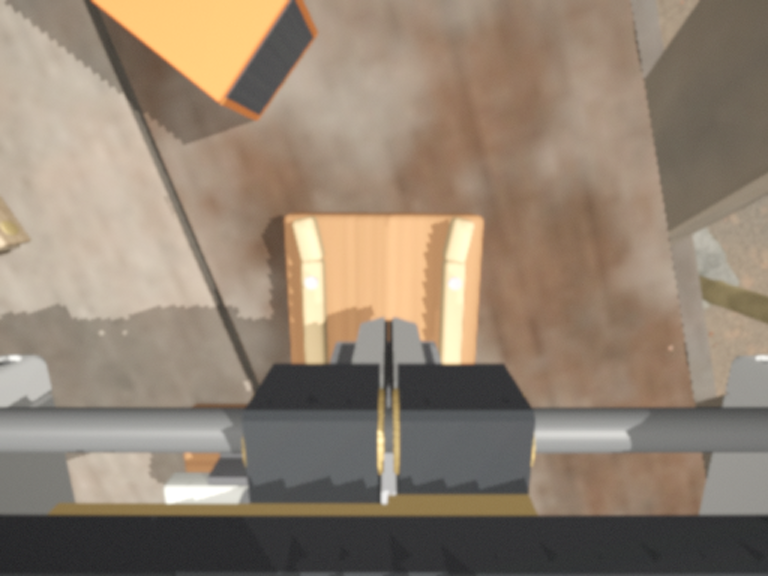

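jog_arm --series '[{"x": -0.001, "y": 0.006, "z": 0.001, "rx": 0, "ry": -0.2, "rz": 0}, {"x": -0.001, "y": 0.006, "z": 0.001, "rx": 0, "ry": -0.1, "rz": 0}, {"x": 0, "y": 0.006, "z": 0.001, "rx": 0, "ry": 0, "rz": 0}, {"x": 0, "y": 0.006, "z": 0, "rx": 0, "ry": 0, "rz": 0}]'

```text
time: 12.88
tool_pos: [0.5763, -0.058, 0.0395]
ee_rot: [-3.138, -0.006, -0.308]
wrist_force: [0.4, 1.4, -3.0]
width: 0.0009
```

jog_arm --series '[{"x": 0, "y": 0.006, "z": 0, "rx": 0, "ry": 0, "rz": 0}, {"x": 0, "y": 0.006, "z": 0, "rx": 0, "ry": 0, "rz": 0}]'

```text
time: 13.05
tool_pos: [0.5723, -0.0704, 0.0395]
ee_rot: [-3.138, -0.006, -0.308]
wrist_force: [1.2, 2.3, 0.5]
width: 0.0003
```

```bash
python3 st.py -.058 .0015 .035
```

```text
t 13.05 jig frame -0.1042 0.0033 [ 0.5723 -0.0704  0.0395]
now [ 0.5723 -0.0704  0.0395] yaw -17.65 | world d [-0.0156 -0.0436 -0.0045] | rotvec tool deg [-0.2  -0.34 -0.15] | d in cur tool axes [-0.0017  0.0462  0.0043] | dyaw 0.15
F jig -2.59 0.43 0.45 0.0003
```

jog_arm --series '[{"x": -0.001, "y": 0.006, "z": 0.001, "rx": -0.1, "ry": -0.2, "rz": 0}, {"x": 0, "y": 0.006, "z": 0, "rx": 0, "ry": 0, "rz": 0}]'

```text
time: 13.22
tool_pos: [0.5678, -0.0824, 0.0389]
ee_rot: [-3.139, -0.003, -0.308]
wrist_force: [1.2, 2.2, -0.6]
width: 0.0004
```

jog_arm --series '[{"x": 0, "y": 0.006, "z": 0, "rx": 0, "ry": 0, "rz": 0}, {"x": 0, "y": 0.006, "z": 0, "rx": 0, "ry": 0, "rz": 0}]'

```text
time: 13.38
tool_pos: [0.5637, -0.0949, 0.0388]
ee_rot: [-3.139, -0.003, -0.308]
wrist_force: [0.9, 3.7, 1.6]
width: 0.0004
```

```bash
python3 st.py -.058 .0015 .035 w13.png
```

```text
t 13.3833 jig frame -0.0784 0.0025 [ 0.5637 -0.0949  0.0388]
now [ 0.5637 -0.0949  0.0388] yaw -17.63 | world d [-0.007  -0.0191 -0.0038] | rotvec tool deg [-0.17 -0.17 -0.13] | d in cur tool axes [-0.0009  0.0204  0.0038] | dyaw 0.13
F jig -3.82 -0.21 1.62 0.0004
```

View pics/w13.png

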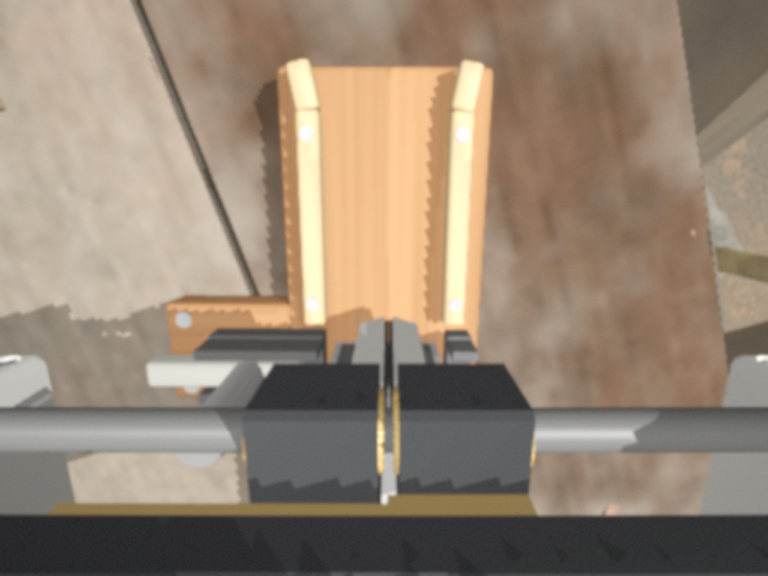

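jog_arm --series '[{"x": -0.001, "y": 0.005, "z": 0.001, "rx": -0.1, "ry": -0.1, "rz": 0}, {"x": 0, "y": 0.005, "z": 0, "rx": 0, "ry": 0, "rz": 0}]'

```text
time: 13.6
tool_pos: [0.5595, -0.1058, 0.0381]
ee_rot: [-3.141, -0.002, -0.308]
wrist_force: [0.9, 3.8, 0.2]
width: 0.0004
```

jog_arm --series '[{"x": 0, "y": 0.005, "z": 0, "rx": 0, "ry": 0, "rz": 0}]'

```text
time: 13.68
tool_pos: [0.5578, -0.1108, 0.0381]
ee_rot: [-3.141, -0.002, -0.308]
wrist_force: [1.0, 3.3, 2.6]
width: 0.0007
```

jog_arm --series '[{"x": 0, "y": 0.004, "z": 0, "rx": 0, "ry": 0, "rz": 0}]'

```text
time: 13.77
tool_pos: [0.5583, -0.111, 0.0382]
ee_rot: [-3.131, -0.003, -0.308]
wrist_force: [9.0, 20.2, 1.0]
width: 0.0006
```

```bash
python3 st.py -.058 .0015 .035
```

```text
t 13.7667 jig frame -0.0613 0.0022 [ 0.5583 -0.111   0.0382]
now [ 0.5583 -0.111   0.0382] yaw -17.67 | world d [-0.0016 -0.003  -0.0032] | rotvec tool deg [-0.6  -0.2  -0.17] | d in cur tool axes [-0.0007  0.0034  0.0032] | dyaw 0.17
F jig -21.98 2.53 0.96 0.0006
```

jog_arm --series '[{"x": 0, "y": 0.004, "z": 0, "rx": 0, "ry": 0, "rz": 0}]'

```text
time: 13.85
tool_pos: [0.5585, -0.1107, 0.0383]
ee_rot: [-3.121, -0.004, -0.308]
wrist_force: [4.7, 14.1, 2.4]
width: 0.0006
```

jog_arm --series '[{"x": 0, "y": -0.006, "z": 0, "rx": 0.5, "ry": 0, "rz": 0}, {"x": 0, "y": -0.02, "z": -0.01, "rx": 0, "ry": 0, "rz": 0}, {"x": 0, "y": -0.02, "z": -0.03, "rx": 0, "ry": 0, "rz": 0}, {"x": 0, "y": 0, "z": -0.03, "rx": 0, "ry": 0, "rz": 0}, {"x": 0, "y": 0, "z": -0.03, "rx": 0, "ry": 0, "rz": 0}, {"x": 0, "y": 0.03, "z": -0.03, "rx": 0, "ry": 0, "rz": 0}, {"x": 0, "y": 0.03, "z": -0.03, "rx": 0, "ry": 0, "rz": 0}, {"x": 0, "y": 0.03, "z": -0.02, "rx": 0, "ry": 0, "rz": 0}, {"x": 0, "y": 0.03, "z": 0, "rx": 0, "ry": 0, "rz": 0}, {"x": 0, "y": 0.01, "z": 0, "rx": 0, "ry": 0, "rz": 0}, {"x": 0, "y": 0, "z": 0, "rx": 0, "ry": 0, "rz": 0}]'

```text
time: 14.77
tool_pos: [0.5208, -0.2072, 0.215]
ee_rot: [-3.141, 0.02, -0.311]
wrist_force: [-0.8, 0.0, 0.0]
width: 0.0001
```

```bash
python3 st.py -.058 -.1 .065 w14.png; python3 - <<'E'
from h import *
from bench import cams
import pickle
s=cams.snapshot('scene'); w=cams.snapshot('wrist'); pickle.dump((s,w),open('v14.pkl','wb'))
q=w2px(s,[.55,-.13,.05])[0].astype(int); save('s14.png',s['img'],(q[0]-60,q[1]-45,q[0]+60,q[1]+45),6.5)
E
```

```text
t 14.7667 jig frame 0.0416 -0.0049 [ 0.5208 -0.2072  0.215 ]
now [ 0.5208 -0.2072  0.215 ] yaw -17.8 | world d [-0.061   0.1235 -0.15  ] | rotvec tool deg [-0.06  1.14 -0.3 ] | d in cur tool axes [-0.0928 -0.0988  0.1519] | dyaw 0.3
F jig 0.21 -0.73 0.03 0.0001
```

View pics/w14.png

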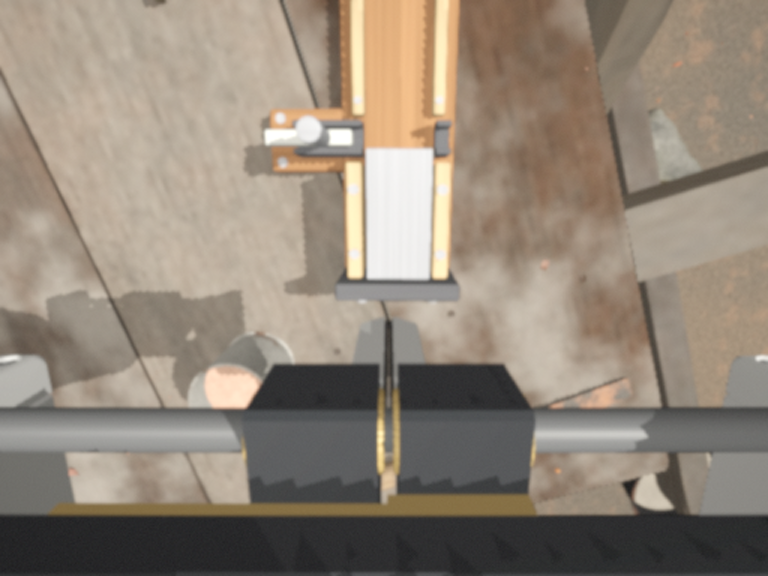

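View pics/s14.png

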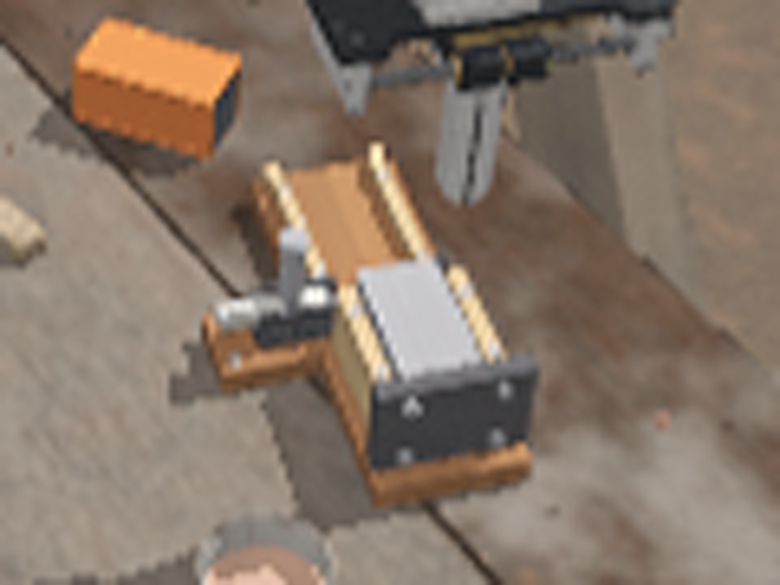

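```bash
python3 - <<'E'
from h import *
import pickle
s,w=pickle.load(open('v14.pkl','rb')); save('w14c.png',w['img'],(170,65,315,205),5.5)
E
```

```text
(no output)
```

View pics/w14c.png

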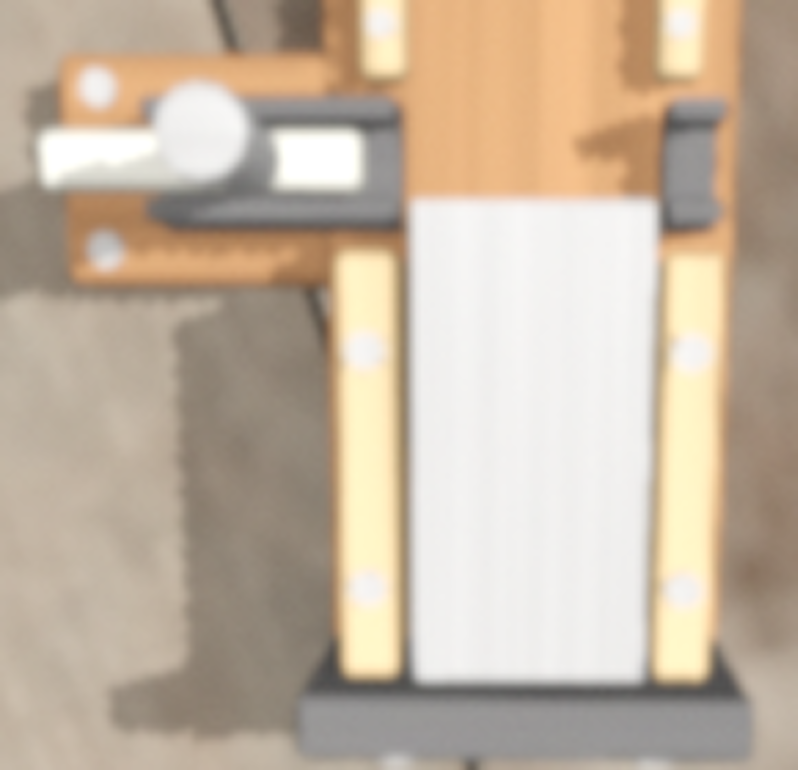

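```bash
python3 - <<'E'
from h import *
import pickle
s,w=pickle.load(open('v14.pkl','rb'))
C=lambda u,v:(u/5.5+170-.5+.09,v/5.5+65-.5+.09)
S=px2w(w,[C(410,200),C(659,200),C(412,684),C(645,684)],.07)
a=S[2]+S[3]-S[0]-S[1]; print(S.round(4)[:,:2].tolist(),'len',np.linalg.norm(a)/2,'axis',np.degrees(np.arctan2(a[1],a[0])),'ctr',S.mean(0).round(4))
h=px2w(w,[C(202,130)],.098)[0]; c=S.mean(0); u=np.r_[np.cos(np.radians(-107.4)),np.sin(np.radians(-107.4))];v=np.r_[-u[1],u[0]]
print('handle',h.round(4),'rel sleeve ctr',((h-c)[:2]@u).round(4),((h-c)[:2]@v).round(4))
P=px2w(w,[C(345,675),C(710,675),C(340,695),C(712,695)],.068); print('plate/cheek end',((P-c)[:,:2]@u).round(4), 'cheek start',((px2w(w,[C(365,250),C(693,252)],.068)-c)[:,:2]@u).round(4))
print('sleeve ends',((S-c)[:,:2]@u).round(4),((S-c)[:,:2]@v).round(4), 'jig old', ((c[:2]-[.5379,-.1689])@u).round(4),((c[:2]-[.5379,-.1689])@v).round(4))
print(((h[:2]-[.5379,-.1689])@u).round(4),((h[:2]-[.5379,-.1689])@v).round(4))
E
```

```text
[[0.5306, -0.1123], [0.5785, -0.1277], [0.4993, -0.2081], [0.5476, -0.2232]] len 0.10058092021655458 axis -108.03283769028076 ctr [ 0.539  -0.1678  0.07  ]
handle [ 0.4994 -0.0915  0.098 ] rel sleeve ctr -0.061 -0.0606
plate/cheek end [0.0488 0.0487 0.0533 0.0532] cheek start [-0.0408 -0.0401]
sleeve ends [-0.0504 -0.0501  0.0503  0.0503] [-0.0246  0.0257 -0.0259  0.0248] jig old -0.0014 0.0008
-0.0623 -0.0598
```

jog_arm --series '[{"x": -0.02, "y": -0.022, "z": 0, "rx": 0, "ry": 0.4, "rz": 0}, {"x": -0.02, "y": -0.022, "z": 0, "rx": 0, "ry": 0.4, "rz": -0.2}, {"x": -0.02, "y": -0.022, "z": 0, "rx": 0, "ry": 0.3, "rz": 0}, {"x": -0.02, "y": -0.022, "z": 0.01, "rx": 0, "ry": 0, "rz": 0}, {"x": -0.016, "y": -0.019, "z": 0.02, "rx": 0, "ry": 0, "rz": 0}, {"x": 0, "y": 0, "z": 0.02, "rx": 0, "ry": 0, "rz": 0}, {"x": 0, "y": 0, "z": 0, "rx": 0, "ry": 0, "rz": 0}]'

```text
time: 15.5
tool_pos: [0.4569, -0.0579, 0.1555]
ee_rot: [-3.135, 0.016, -0.291]
wrist_force: [-0.8, 0.1, -0.1]
width: 0.0006
```

```bash
python3 st.py -.066 -.1 .066
```

```text
t 15.5 jig frame -0.0817 -0.1105 [ 0.4569 -0.0579  0.1555]
now [ 0.4569 -0.0579  0.1555] yaw -16.69 | world d [ 0.0053 -0.0181 -0.0895] | rotvec tool deg [-0.38  0.93  0.81] | d in cur tool axes [0.0117 0.0164 0.0892] | dyaw -0.81
F jig 0.11 -0.77 -0.13 0.0006
```

jog_arm --series '[{"x": 0.004, "y": 0.007, "z": 0.015, "rx": -0.2, "ry": 0.5, "rz": 0.4}, {"x": 0.004, "y": 0.007, "z": 0.02, "rx": -0.2, "ry": 0.4, "rz": 0.4}, {"x": 0, "y": 0, "z": 0.02, "rx": 0, "ry": 0, "rz": 0}, {"x": 0, "y": 0, "z": 0, "rx": 0, "ry": 0, "rz": 0}]'

```text
time: 15.83
tool_pos: [0.4602, -0.069, 0.0988]
ee_rot: [3.141, 0.002, -0.297]
wrist_force: [-1.1, 0.3, -0.9]
width: 0.0006
```

```bash
python3 st.py -.066 -.1 .066 w15.png
```

```text
t 15.8333 jig frame -0.0721 -0.104 [ 0.4602 -0.069   0.0988]
now [ 0.4602 -0.069   0.0988] yaw -16.99 | world d [ 0.002  -0.0071 -0.0328] | rotvec tool deg [0.02 0.12 0.51] | d in cur tool axes [0.004  0.0062 0.0328] | dyaw -0.51
F jig 0.01 -1.19 -0.93 0.0006
```

View pics/w15.png

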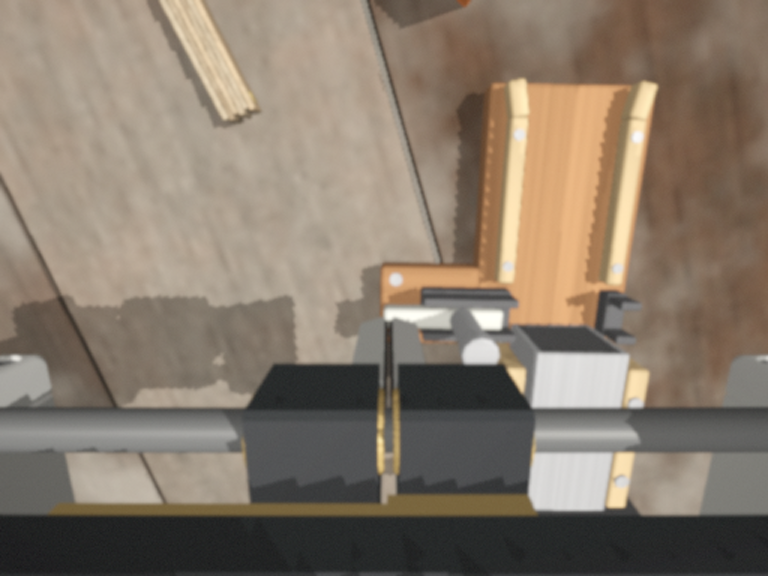

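jog_arm --series '[{"x": 0.001, "y": 0.003, "z": 0.015, "rx": 0, "ry": 0.1, "rz": 0.3}, {"x": 0.001, "y": 0.003, "z": 0.015, "rx": 0, "ry": 0, "rz": 0.2}, {"x": 0, "y": 0, "z": 0, "rx": 0, "ry": 0, "rz": 0}]'

```text
time: 16.13
tool_pos: [0.4653, -0.0755, 0.0752]
ee_rot: [-3.141, -0.009, -0.303]
wrist_force: [-0.1, -0.3, -0.9]
width: 0.0002
```

```bash
python3 st.py -.066 -.01 .066
```

```text
t 16.1333 jig frame -0.0674 -0.0972 [ 0.4653 -0.0755  0.0752]
now [ 0.4653 -0.0755  0.0752] yaw -17.39 | world d [ 0.0828 -0.0274 -0.0092] | rotvec tool deg [-0.02 -0.53  0.11] | d in cur tool axes [0.0871 0.0014 0.01  ] | dyaw -0.11
F jig 0.36 -0.03 -0.89 0.0002
```

Lower a little, then push the bolt in +x tool.

jog_arm --series '[{"x": 0, "y": 0, "z": 0.008, "rx": 0, "ry": -0.5, "rz": 0.1}, {"x": 0.005, "y": 0, "z": 0, "rx": 0, "ry": 0, "rz": 0}, {"x": 0.005, "y": 0, "z": 0, "rx": 0, "ry": 0, "rz": 0}, {"x": 0.005, "y": 0, "z": 0, "rx": 0, "ry": 0, "rz": 0}, {"x": 0.005, "y": 0, "z": 0, "rx": 0, "ry": 0, "rz": 0}]'

```text
time: 16.55
tool_pos: [0.4876, -0.0816, 0.0718]
ee_rot: [-3.141, -0.003, -0.304]
wrist_force: [-2.9, 0.2, -2.2]
width: 0.0006
```

```bash
python3 st.py -.066 -.01 .066
```

```text
t 16.55 jig frame -0.0683 -0.0741 [ 0.4876 -0.0816  0.0718]
now [ 0.4876 -0.0816  0.0718] yaw -17.42 | world d [ 0.0605 -0.0214 -0.0058] | rotvec tool deg [-0.03 -0.15  0.08] | d in cur tool axes [0.0641 0.0023 0.006 ] | dyaw -0.08
F jig 0.7 -2.85 -2.15 0.0006
```

jog_arm --series '[{"x": 0.006, "y": 0.001, "z": 0.001, "rx": 0, "ry": -0.1, "rz": 0}, {"x": 0.006, "y": 0.001, "z": 0.001, "rx": 0, "ry": 0, "rz": 0}, {"x": 0.006, "y": 0, "z": 0.001, "rx": 0, "ry": 0, "rz": 0}, {"x": 0.006, "y": 0, "z": 0, "rx": 0, "ry": 0, "rz": 0}]'

```text
time: 16.88
tool_pos: [0.5124, -0.0909, 0.0702]
ee_rot: [-3.14, -0.0, -0.304]
wrist_force: [-1.5, 1.2, -0.0]
width: 0.0003
```

```bash
python3 st.py -.066 -.01 .066 w16.png
```

```text
t 16.8833 jig frame -0.0668 -0.0476 [ 0.5124 -0.0909  0.0702]
now [ 0.5124 -0.0909  0.0702] yaw -17.4 | world d [ 0.0357 -0.0121 -0.0042] | rotvec tool deg [-0.1  -0.02  0.1 ] | d in cur tool axes [0.0376 0.0009 0.0042] | dyaw -0.1
F jig -0.73 -1.81 -0.03 0.0003
```

View pics/w16.png

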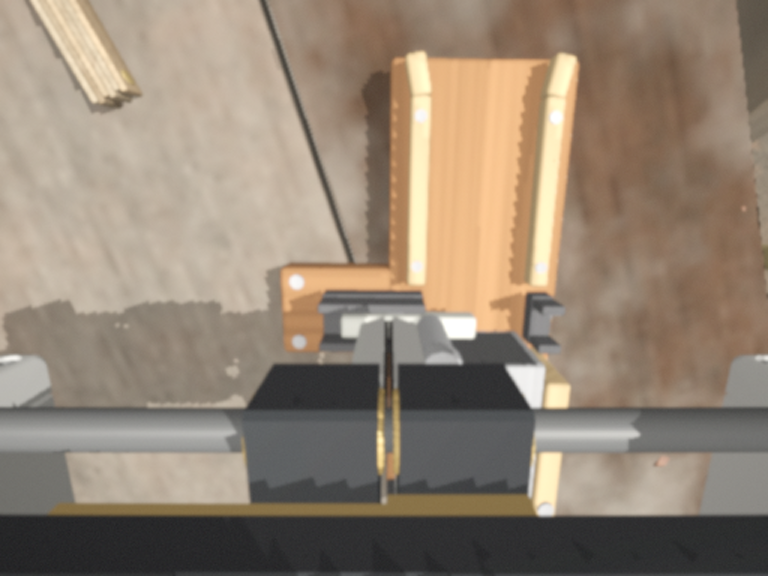

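Bolt is entering the channel behind the sleeve. Continue.

jog_arm --series '[{"x": 0.006, "y": 0.001, "z": 0.001, "rx": 0, "ry": 0, "rz": 0}, {"x": 0.006, "y": 0, "z": 0.001, "rx": 0, "ry": 0, "rz": 0}, {"x": 0.006, "y": 0, "z": 0, "rx": 0, "ry": 0, "rz": 0}, {"x": 0.006, "y": 0, "z": 0, "rx": 0, "ry": 0, "rz": 0}]'

```text
time: 17.27
tool_pos: [0.538, -0.1001, 0.0683]
ee_rot: [-3.14, -0.001, -0.304]
wrist_force: [-2.2, 1.1, 2.0]
width: 0.0008
```

jog_arm --series '[{"x": 0.005, "y": 0, "z": 0, "rx": 0, "ry": 0, "rz": 0}]'

```text
time: 17.35
tool_pos: [0.5434, -0.1018, 0.0683]
ee_rot: [-3.14, -0.002, -0.304]
wrist_force: [-3.2, 0.8, 2.1]
width: 0.0002
```

```bash
python3 st.py -.066 -.01 .066 w17.png
```

```text
t 17.35 jig frame -0.0657 -0.0148 [ 0.5434 -0.1018  0.0683]
now [ 0.5434 -0.1018  0.0683] yaw -17.42 | world d [ 0.0047 -0.0011 -0.0023] | rotvec tool deg [-0.11 -0.09  0.08] | d in cur tool axes [ 0.0048 -0.0003  0.0023] | dyaw -0.08
F jig 0.17 -3.26 2.15 0.0002
```

View pics/w17.png

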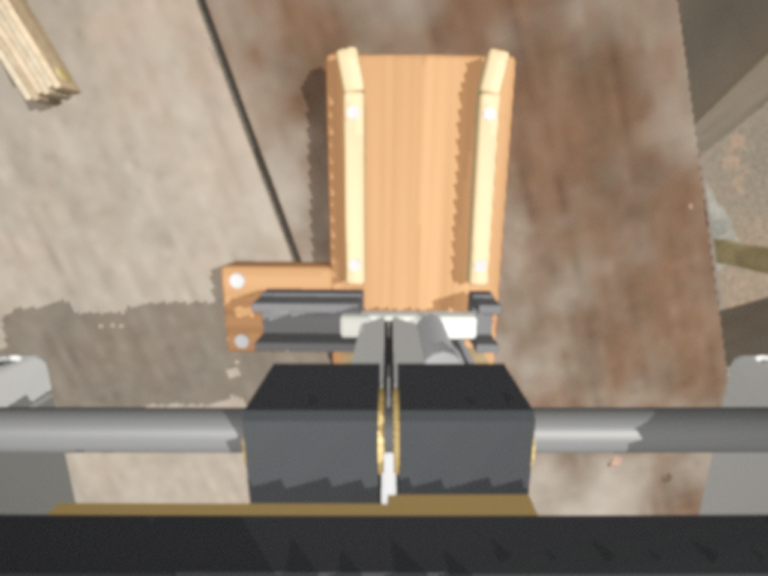

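jog_arm --series '[{"x": 0.004, "y": 0, "z": 0, "rx": 0, "ry": 0, "rz": 0}]'

```text
time: 17.48
tool_pos: [0.5473, -0.1031, 0.0681]
ee_rot: [-3.14, 0.0, -0.304]
wrist_force: [-17.8, 5.7, 10.2]
width: 0.0003
```

jog_arm --series '[{"x": 0.004, "y": 0, "z": 0, "rx": 0, "ry": 0, "rz": 0}]'

```text
time: 17.57
tool_pos: [0.5471, -0.103, 0.0682]
ee_rot: [-3.14, 0.011, -0.304]
wrist_force: [-19.6, 6.4, 14.3]
width: 0.0001
```

jog_arm --series '[{"x": 0.004, "y": 0, "z": 0, "rx": 0, "ry": 0, "rz": 0}]'

```text
time: 17.65
tool_pos: [0.5467, -0.1029, 0.0684]
ee_rot: [-3.14, 0.023, -0.304]
wrist_force: [-14.2, 4.1, 9.9]
width: 0.0005
```

jog_arm --series '[{"x": -0.008, "y": -0.001, "z": 0, "rx": 0, "ry": 0.6, "rz": 0}, {"x": -0.015, "y": -0.002, "z": 0, "rx": 0, "ry": 0.6, "rz": 0}, {"x": -0.01, "y": 0, "z": -0.02, "rx": 0, "ry": 0, "rz": 0}, {"x": 0, "y": 0, "z": -0.03, "rx": 0, "ry": 0, "rz": 0}, {"x": 0, "y": 0, "z": -0.03, "rx": 0, "ry": 0, "rz": 0}, {"x": 0.01, "y": 0.025, "z": -0.03, "rx": 0, "ry": 0, "rz": 0}, {"x": 0.01, "y": 0.03, "z": -0.03, "rx": 0, "ry": 0, "rz": 0}, {"x": 0.01, "y": 0.03, "z": -0.01, "rx": 0, "ry": 0, "rz": 0}, {"x": 0, "y": 0.03, "z": 0, "rx": 0, "ry": 0, "rz": 0}, {"x": 0, "y": 0, "z": 0, "rx": 0, "ry": 0, "rz": 0}]'

```text
time: 18.48
tool_pos: [0.5139, -0.2144, 0.2249]
ee_rot: [3.136, -0.011, -0.298]
wrist_force: [-0.1, -0.6, 0.5]
width: 0.0004
```

```bash
python3 st.py -.066 -.01 .066; python3 - <<'E'
from h import *
from bench import cams
import pickle
s=cams.snapshot('scene'); w=cams.snapshot('wrist'); t=cams.snapshot('top'); pickle.dump((s,w,t),open('v18.pkl','wb'))
save('w18.png',w['img'],None,1.5); save('t18.png',t['img'],None,1.5)
q=w2px(s,[.55,-.13,.05])[0].astype(int); save('s18.png',s['img'],(q[0]-60,q[1]-45,q[0]+60,q[1]+45),6.5)
E
```

```text
t 18.4833 jig frame 0.0506 -0.0092 [ 0.5139 -0.2144  0.2249]
now [ 0.5139 -0.2144  0.2249] yaw -17.06 | world d [ 0.0342  0.1115 -0.1589] | rotvec tool deg [ 0.31 -0.64  0.44] | d in cur tool axes [-0.0018 -0.1175  0.1583] | dyaw -0.44
F jig 0.63 0.13 0.5 0.0004
```

View pics/w18.png

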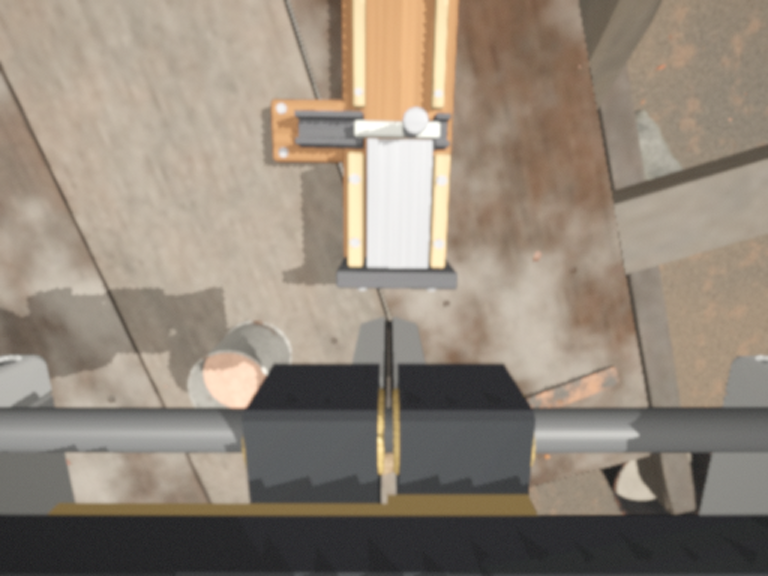

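View pics/s18.png

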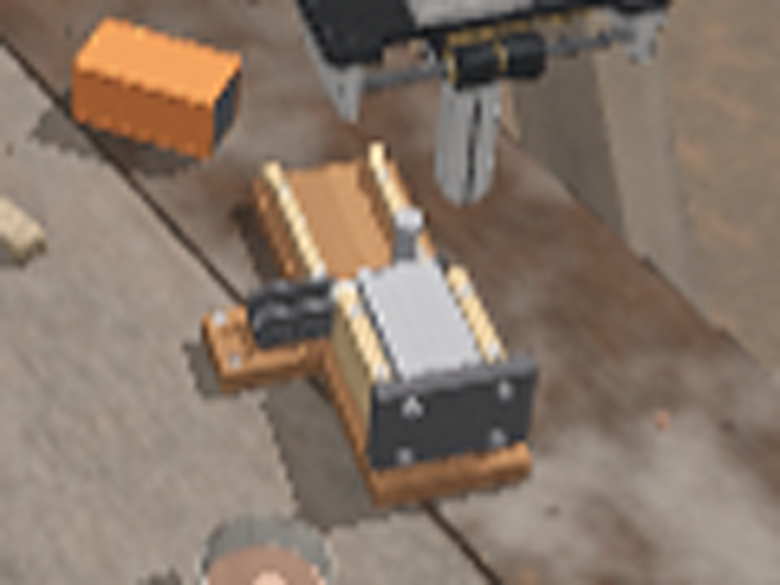

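View pics/t18.png

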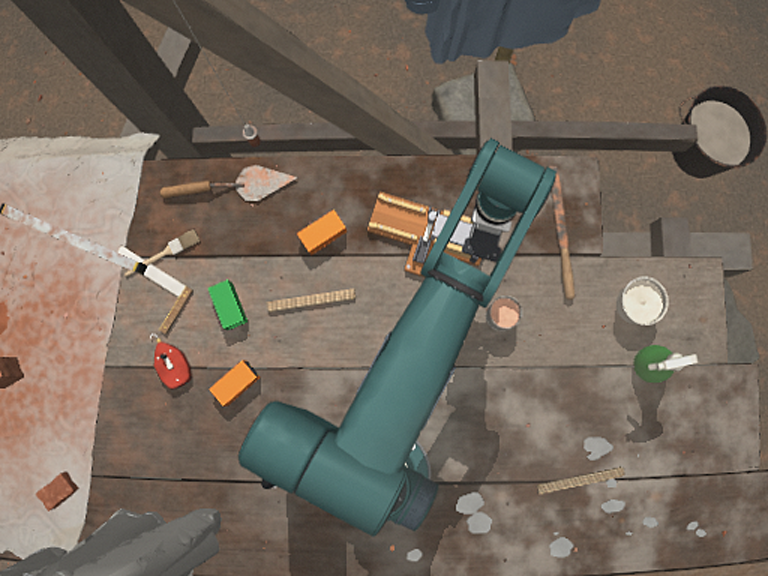

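```bash
python3 - <<'E'
from h import *
import pickle
s,w,t=pickle.load(open('v18.pkl','rb'))
C=lambda u,v:(u/1.5-.2,v/1.5-.2)
S=px2w(w,[C(367,139),C(433,139),C(368,268),C(431,268)],.07);c=S.mean(0);u=np.r_[np.cos(np.radians(-107.4)),np.sin(np.radians(-107.4))];v=np.r_[-u[1],u[0]]
h=px2w(w,[C(415,121)],.098)[0];print(c,(h-c)[:2]@u,(h-c)[:2]@v)
E
```

```text
[ 0.53984575 -0.16798897  0.07      ] -0.05933426878596112 0.008654856187126645
```

```bash
python3 - <<'E'
from h import *
import pickle
s,w,t=pickle.load(open('v18.pkl','rb')); save('w18c.png',w['img'],(175,60,315,195),5.5)
E
```

```text
(no output)
```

View pics/w18c.png

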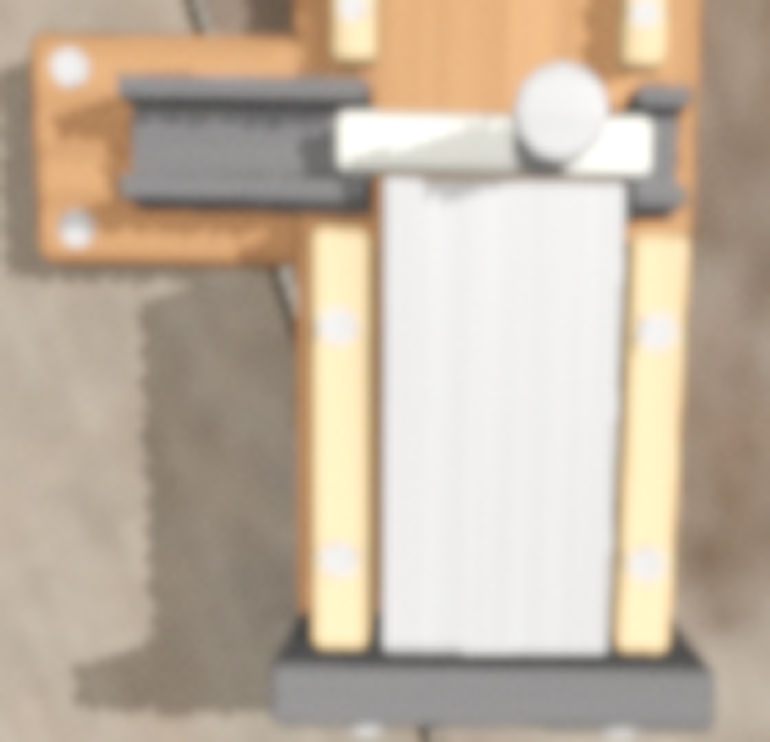

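```bash
python3 - <<'E'
from h import *
import pickle
s,w,t=pickle.load(open('v18.pkl','rb'))
C=lambda u,v:(u/5.5+175-.5+.09,v/5.5+60-.5+.09)
u=np.r_[np.cos(np.radians(-107.4)),np.sin(np.radians(-107.4))];v=np.r_[-u[1],u[0]]
f=lambda pts,z:(px2w(w,[C(*p) for p in pts],z)[:,:2]-[.5379,-.1689])@v
print('handle',f([(562,112)],.098),'cheeks',f([(372,240),(631,240),(370,630),(618,630)],.068),'guides',f([(376,50),(624,55)],.032),'sleeve',f([(382,185),(627,185)],.07),'bolt ends',f([(338,140),(655,145)],.046))
E
```

```text
handle [0.01054434] cheeks [-0.02671321  0.02782274 -0.02778593  0.02766179] guides [-0.02713238  0.02914134] sleeve [-0.02446943  0.0263974 ] bolt ends [-0.03505357  0.03506796]
```

```bash
python3 -c "
from bench import ticket
print(ticket.close_job())"
```

```text
the job is handed in; nothing more can be done
None
```

The sleeve is locked in the jig: it sits on the spigot against the end plate, with the bolt fully across behind it. I handed the job in at about 18.6 s, with the gripper clear of everything.

- **Sleeve:** I gripped the steel sleeve, laid it in the channel with its open end towards the spigot, and pushed on the plugged end. It stopped hard at about 22 N and did not move on a second push. A picture from above put its centre 61 mm beyond the bolt handle, against the nominal 60 mm, with its front edge at the plate.
- **Bolt:** I pushed the handle across until it stopped hard at about 20 N, twice. The handle ended 10 mm to the +y side of the channel's middle line, as it should when closed, and the bolt's two ends reach equally far either side.
- **Other things:** In the last top picture the trowel, tin, folding rule and look-alikes are where they started, judged by eye only. The arm hides part of the file in that view.
- **Disagreements:**
  - An early coarse reading of the handle gave 8.7 mm; a finer measurement gave 10 mm.
  - The two cameras differed by about 3–4 mm on the jig's and the sleeve's positions.
  - While laying the sleeve, it briefly pressed the bed and right guide at about 27 N. I raised it, re-centred it and then released it.

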